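Take the red specimen out of the light-fastness tray and close the tray again

ROBOT

A 6-joint arm with a two-finger parallel gripper is mounted at the origin on the work surface. World frame = base frame: x ahead of the robot, y to its left, z up, the work surface at z = 0. Lengths are in m, angles in rad, forces in N, time in s.
With the tool pointing down it reaches from about 0.35 to 0.775 m from the base axis. Payload 7.3 kg.
Tool frame: the origin (TCP) lies at the centre of the arm's flange, where the gripper is bolted on; the fingertips stand 178 mm ahead of it and the grasp point (between the pads) lies 159 mm ahead of it; z points along the fingers, y is the line along which they close (so a half turn about z gives the same grasp; the last joint's range is limited). The gripper opens to 92 mm and grips with 3 to 60 N. Pads are 19 mm wide; open, the fingers measure 130 mm over their backs; the gripper's body (75 mm by 190 mm) begins 47 mm behind the grasp point.
Start: joints at [-1.413, 0.342, 1.524, -0, 1.275, -0.146], TCP at [0.157, -0.501, 0.405] pointing down, gripper open.
Joint ranges: [-2.53, 2.53], [-0.77, 2.02], [0.04, 2.7], [-1, 4.14], [0.28, 2.66], [-3.11, 3.11]. Speed limits (rad/s): [2.57, 2.57, 3.14, 3.14, 3.14, 3.14].

INTERFACE

Orientations are given as [roll, pitch, yaw] about the fixed x, y, z axes, in that order (R = Rz(yaw) Ry(pitch) Rx(roll)).
In Python, from cell import telemetry, vision, ticket gives the robot as it stands.
- The arm moves only by the shell command python3 -m crank 'ROWS' [FORCE]. ROWS is JSON, a list of rows, each a list of 5 numbers: the gripper command: -1 is shut, 1 is fully open, values between are in proportion, then the shift along the tool's x, y, z in mm, then the turn about the tool's z in rad. In form: [[fingers, dx, dy, dz, roll], ...]. A call has 1 to 12 rows; each row is the pose to reach, as a shift and turn from the pose commanded when the call began, along the tool's axes at that moment; what a row does not reach only later rows make up. A row lasts 1/12 s, in which the tool goes at most 41.7 mm and 7.16 degrees, less where a joint would pass 70% of its speed; a pose out of reach is approached as far as the arm can. A call with a gripper value outside its range is refused whole. The fingers move at their own pace and stop on an object; FORCE is the grip in N (left out, the last holds). Time passes only in rows, so rows that repeat a pose let the fingers close. It gives the time, the measured TCP pose, the force, the opening and the grip force at its end, in the units of the state.
- telemetry.observe(): the state, without advancing time (a new reading comes with each control period).
- vision.read_camera(name): name is "scene" or "top" or "wrist"; returns (picture, depth): 400x640x3 uint8, red, green, blue; 400x640 float32, m along the optical axis (not along the pixel's ray), 0 where there is no reading.
- vision.get_calibration(name): a dict with "camera_matrix" (3x3 intrinsics, pixels), "rvec" (rotation vector, rad) and "tvec" (3), from world to camera coordinates, as OpenCV has them. Camera axes: x right, y down, z forward; pixel columns grow to the right and rows downward; lengths in m; the calibration is good to about 2 mm. The wrist camera is an equidistant fisheye: a pixel r from the principal point sees the ray r / f radians off the axis. A picture is of the moment at which its call begins: read the wrist's pose just before it. get_calibration takes no time and is no camera call; for the wrist camera it gives the pose at the moment of the call.
- ticket.hand_in(): hands the job in; it is judged then, once.
The state is a dict: "time": time; "qpos": joint angles; "qvel": joint speeds; "joint_efforts": joint torques, N m; "tool_pos": TCP position; "tool_rot": TCP orientation; "contact_force": force on the tool from outside, world axes, zero at the start; "torque": the same for the moment, N m; "opening": finger opening in m; "grip_force": force on a finger pad.
Only numpy, scipy, OpenCV 4.12 (cv2) and the standard library are available. Lean on these libraries where they do the work, as an engineer would, in place of code of your own. Each camera call takes 0.05 s, during which the arm holds its last target. There are 200 camera calls.

TASK

The red specimen has had its exposure, while the blue and the green one go on. Keeping the instruments upright, set the light sensor and the black-panel thermometer aside on the blue foam pad, lift the mask plate level and straight up off its two pins and lay it on the black rubber mat, then lay the red specimen holder flat in the middle of the grey grading board. Leave the blue and green holders where they are, put the mask back fully down on its pins the way round it was, and stand the sensor and the thermometer each back on the very spot it came from; set everything down softly, dropping nothing.

Things in the scene. Friction and masses are not known exactly. Their poses are not given: they have to be found in the camera images.
- tray: White tray, fixed, 220 (x) by 224 (y) mm, slab 16 mm thick. Origin: centre of underside, at bench level; x away from its wire handle. Three nests for holders at x -40, y -58, 0, +58; fences 4 mm high. Side rails (tops 28 mm up) carry the mask; on each a 9 mm pin at x 26, y -96/+96, tapered over its last 7 mm, top 50 mm up. Mask home: its origin at x 20, y 0, z 28, axes as the tray's.
- mask: Loose aluminium plate, 160 (x) by 220 (y) by 5 mm, 0.34 to 0.5 kg, three windows, two 15 mm pin holes at x 6, y -96/+96. Origin: centre of underside, z up. Black lifting bar over its centre of mass at x 6, y 0: 12 mm thick in x (grip so), 50 long in y, top 43 mm above underside. Two blue-outlined seats at x 43, y -58/+58. Pins stand 17 mm above its top when home.
- sensor: Light sensor: loose white puck 48 mm across, 18 mm high, with an orange line; on it an aluminium barrel 34 mm across up to 44 mm, white dome to 49 mm. 0.15 to 0.31 kg. Origin: centre of underside, z up; any yaw. Starts on one of the mask's two seats, either one. Grip the barrel.
- thermometer: Black-panel thermometer: loose black plate 44 (x) by 64 (y) by 5 mm, on its middle an upright steel housing 36 mm across, up to 40 mm, with a white dial on top. 0.11 to 0.23 kg. Origin: centre of the plate's underside, z up. Starts on the mask's other seat. Grip the housing.
- holder_red: Red specimen holder: loose aluminium strip 120 (x) by 36 (y) by 8 mm, 0.08 kg, red swatch on top, upright red tab at its -x end: centre at x -55, y 0, 10 mm thick in x (grip so), 26 wide in y, top 34 mm above the underside. Origin: centre of underside, z up. Lies in any one of the three nests, tab towards the tray's handle, swatch end under the mask.
- holder_blue: Blue specimen holder, the same but with a blue tab and swatch; stays in its nest.
- holder_green: Green specimen holder, the same but with a green tab and swatch; stays in its nest.
- pad: Blue foam pad for the instruments, fixed, 140 mm (x) by 200 mm (y), 10 mm thick. Origin: centre of its underside at bench level.
- mat: Black ribbed rubber mat for the mask, fixed, 165 mm (x) by 230 mm (y), 3 mm thick. Origin: centre of its underside at bench level.
- board: Mid-grey grading board with a row of small grey-scale chips along its +x edge, fixed, 150 mm (x) by 190 mm (y), 6 mm thick. Origin: centre of its underside at bench level.

How it is judged:
By the outcome, as a careful person would: the job done as asked, in the order asked, and still so for the second after the job is handed in, with the robot touching nothing.
It also fails if it takes over 144 s, if anything falls off the work surface, if the arm or the gripper's body presses on something with over 40 N, if the wrist force passes 120 N, or if a joint passes its speed limit or range.

## Working session

There is one attempt and no reset: what is moved stays moved. The work goes in short steps, Python scripts to look and compute and a shell command to move; the robot and the scene stay as the last step left them, time stands still between calls to the robot, and variables do not carry over. Pictures are saved under pics/ and viewed, at most 17 in all, crops included, and the job is handed in when it is done.

```bash
ls; mkdir -p pics
python3 - <<'E'
from cell import telemetry, vision
import cv2
print(telemetry.observe())
for n in ("scene","top"):
    p,d=vision.read_camera(n); cv2.imwrite(f"pics/{n}0.png",p[:,:,::-1]); 
    c=vision.get_calibration(n); print(n,c)
E
```

```text
pics
{'time': 0.0, 'qpos': array([-1.41304229e+00,  3.42722748e-01,  1.52502038e+00, -3.20154622e-05,
        1.27538396e+00, -1.46009051e-01]), 'qvel': array([-0.00069009,  0.00037253,  0.00090511,  0.00028741,  0.00053685,
        0.00187449]), 'joint_efforts': array([-1.87609367e-03, -4.31251359e+01, -2.44214541e+01,  7.15456414e-02,
        5.61223039e-02, -1.36516101e-04]), 'tool_pos': array([ 0.15702553, -0.50082565,  0.40404356]), 'tool_rot': array([-3.14007009e+00, -1.92957437e-04,  3.03772280e-01]), 'contact_force': array([ 0.26447056, -0.02381335,  0.860146  ]), 'torque': array([ 0.0281315 , -0.01819017, -0.07193732]), 'grip_force': 0.0, 'opening': 0.09201779187458992}
scene {'camera_matrix': array([[363.23400265,   0.        , 317.15087637],
       [  0.        , 363.23400265, 199.64492974],
       [  0.        ,   0.        ,   1.        ]]), 'rvec': array([ 0.77779204,  2.59388971, -1.12918903]), 'tvec': array([ 0.43511258, -0.17122321,  1.10816676])}
top {'camera_matrix': array([[493.94378709,   0.        , 317.66572671],
       [  0.        , 493.94378709, 199.40228744],
       [  0.        ,   0.        ,   1.        ]]), 'rvec': array([ 2.22519946, -2.18916323,  0.07759776]), 'tvec': array([-0.01945313,  0.51149845,  1.14092047])}
```

View pics/top0.png

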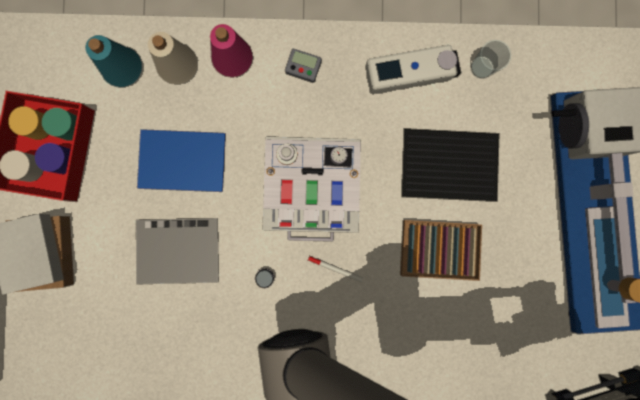

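View pics/scene0.png

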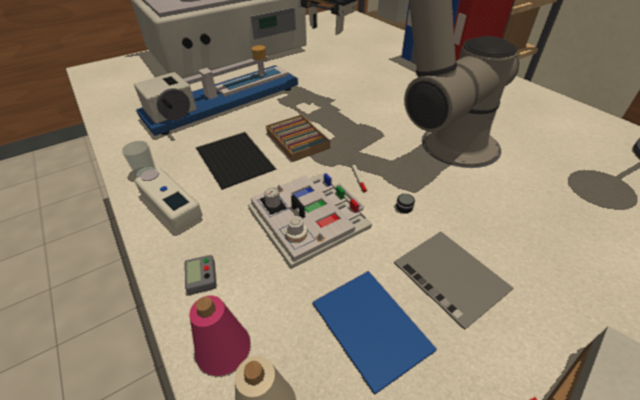

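The top view shows the sensor at (287,155), the thermometer at (339,155), the bar at (312,170) and the red tab in the left nest at (285,215). The pad is at (182,160), the board at (178,250) and the mat at (450,165). The scene view agrees, and the handle faces the robot.

```bash
cat > h.py <<'E'
import numpy as np, cv2
from cell import telemetry, vision
def cam(n):
    c=vision.get_calibration(n); return c["camera_matrix"],cv2.Rodrigues(c["rvec"])[0],np.asarray(c["tvec"]).ravel()
def rays(n,uv,C=None):
    K,R,t=C or cam(n); uv=np.atleast_2d(np.float64(uv))
    a=(uv-[K[0,2],K[1,2]])/[K[0,0],K[1,1]]
    if n=="wrist":
        th=np.linalg.norm(a,axis=1,keepdims=True); s=np.where(th>1e-9,np.sin(th)/np.maximum(th,1e-9),1)
        d=np.hstack([a*s,np.cos(th)])
    else: d=np.hstack([a,np.ones((len(a),1))])
    d/=np.linalg.norm(d,axis=1,keepdims=True)
    return -R.T@t, d@R
def plane(n,uv,z,C=None):
    o,d=rays(n,uv,C); return o+d*((z-o[2])/d[:,2])[:,None]
def tri(rs):  # list of (o,d): least squares meeting point and residual
    A=sum(np.eye(3)-np.outer(d,d) for o,d in rs); b=sum((np.eye(3)-np.outer(d,d))@o for o,d in rs)
    p=np.linalg.solve(A,b); return p,max(np.linalg.norm((np.eye(3)-np.outer(d,d))@(p-o)) for o,d in rs)
def blobs(m,amin=30):
    m=m.astype(np.uint8); n,l,s,c=cv2.connectedComponentsWithStats(m)
    return [(c[i],s[i,4],cv2.minAreaRect(cv2.findContours((l==i).astype(np.uint8),0,1)[0][0])) for i in range(1,n) if s[i,4]>=amin]
def hsv(p): return [x.astype(int) for x in cv2.split(cv2.cvtColor(p,cv2.COLOR_RGB2HSV))]
E
python3 - <<'E'
from h import *
np.set_printoptions(precision=4,suppress=True)
p=cv2.imread("pics/top0.png")[:,:,::-1].copy(); H,S,V=hsv(p)
roi=np.zeros(H.shape,bool)
def R(x0,y0,x1,y1): r=roi.copy(); r[y0:y1,x0:x1]=1; return r
def rect(name,m,z):
    for c,a,r in sorted(blobs(m),key=lambda b:-b[1])[:1]:
        q=plane("top",cv2.boxPoints(r),z); e=[q[1]-q[0],q[2]-q[1]]
        print(name,plane("top",c,z)[0],q.mean(0),[np.linalg.norm(v) for v in e],[np.degrees(np.arctan2(v[1],v[0])) for v in e])
rect("pad",R(125,115,240,205)&(H>95)&(H<125)&(S>120),.010)
rect("mat",R(390,115,510,210)&(V<60),.003)
rect("board",R(125,210,230,295)&(S<35)&(V<150)&(V>80),.006)
for nm,m in (("red",((H<8)|(H>172))&(S>120)),("green",(H>40)&(H<85)&(S>90)),("blue",(H>100)&(H<130)&(S>110))):
    for c,a,r in blobs(R(262,170,362,240)&m,10): print(nm,c,a,plane("top",c,.04)[0],plane("top",c,.024)[0])
tx,ty=plane("top",[[287,150],[339,152]],.045); print(tx,ty)
K,Rr,t=cam("wrist"); print("wrist cam pos",-Rr.T@t, Rr, K)
s=cv2.imread("pics/top0.png")[120:250,250:380]; cv2.imwrite("pics/top_c.png",cv2.resize(s,None,fx=4.5,fy=4.5,interpolation=2))
E
```

```text
pad [0.598  0.3092 0.01  ] [0.5982 0.3092 0.01  ] [np.float64(0.1345703849319023), np.float64(0.19647611194246067)] [np.float64(-0.45445525352785504), np.float64(-91.27681615482825)]
mat [ 0.6002 -0.3244  0.003 ] [ 0.6006 -0.3249  0.003 ] [np.float64(0.15998568453408038), np.float64(0.2288319434426544)] [np.float64(-2.4676053844046795), np.float64(-91.7636242107951)]
board [0.4507 0.2957 0.006 ] [0.4507 0.2981 0.006 ] [np.float64(0.020853092597088), np.float64(0.016290974007025023)] [np.float64(-89.0865772707956), np.float64(-178.37583772217917)]
red [286.416  191.3403] 238 [0.5276 0.061  0.04  ] [0.5286 0.0617 0.024 ]
red [285.1304 223.7826] 46 [0.4537 0.0625 0.04  ] [0.4537 0.0632 0.024 ]
green [311.4776 192.0846] 201 [0.5269 0.0039 0.04  ] [0.5279 0.0037 0.024 ]
green [310.7368 224.5   ] 38 [0.453  0.0043 0.04  ] [0.453  0.0042 0.024 ]
blue [336.6216 183.4054] 37 [ 0.5477 -0.0533  0.04  ] [ 0.5491 -0.0542  0.024 ]
blue [336.6111 201.4074] 54 [ 0.5066 -0.0538  0.04  ] [ 0.5073 -0.0548  0.024 ]
blue [336.     225.0645] 31 [ 0.4526 -0.0532  0.04  ] [ 0.4526 -0.0541  0.024 ]
[0.6216 0.0612 0.045 ] [ 0.6193 -0.0574  0.045 ]
wrist cam pos [ 0.2331 -0.4767  0.3849] [[ 0.299  -0.9543 -0.0026]
 [-0.9116 -0.2864  0.2948]
 [-0.282  -0.0858 -0.9556]] [[309.7069   0.     323.0733]
 [  0.     309.7069 205.7499]
 [  0.       0.       1.    ]]
```

View pics/top_c.png

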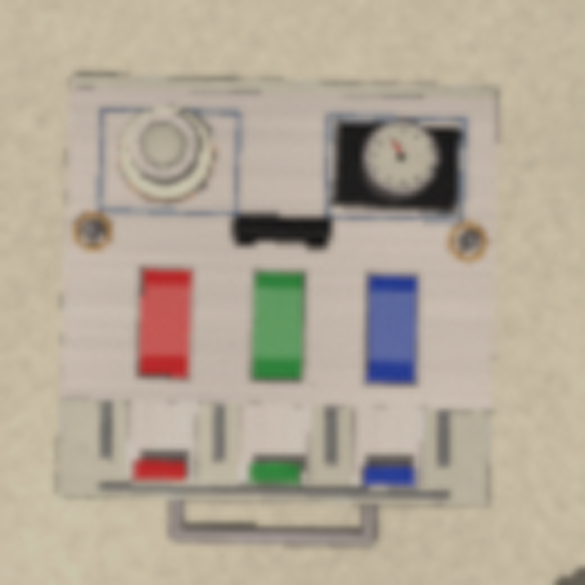

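Top crop: the sensor is in the left seat at about (165,150), slightly low and right of the dome. The thermometer is in the right seat at about (400,165). The red holder is in the left nest (tray +y side). I'll go above the tray with the fingers closing along x.

```bash
python3 -m crank '[[1,40,-30,0,-0.11],[1,80,-60,0,-0.22],[1,110,-80,0,-0.33],[1,140,-100,0,-0.44],[1,170,-120,0,-0.55],[1,200,-140,0,-0.66],[1,220,-160,0,-0.77],[1,250,-180,0,-0.88],[1,270,-193,0,-1.0],[1,270,-193,0,-1.1],[1,270,-193,0,-1.267],[1,270,-193,0,-1.267]]'; python3 -c "
from h import *; print(telemetry.observe()['tool_rot'])"
```

```text
time: 1.1
tool_pos: [0.3573, -0.2353, 0.4045]
tool_rot: [-3.141, -0.0, 1.579]
contact_force: [0.3, -0.8, 0.9]
opening: 0.0917
grip_force: 0.0
[-3.14107022e+00 -3.45817528e-04  1.57890274e+00]
```

```bash
python3 -m crank '[[1,30,25,0,0],[1,60,50,0,0],[1,90,75,0,0],[1,120,95,0,0],[1,150,115,0,0],[1,180,140,0,0],[1,210,165,0,0],[1,240,185,0,0],[1,265,203,0,0],[1,265,203,0,0],[1,265,203,0,0]]'
python3 - <<'E'
from h import *
s=telemetry.observe(); print(s['tool_pos'],s['tool_rot'])
C=cam("wrist"); p,d=vision.read_camera("wrist"); cv2.imwrite("pics/w1.png",p[:,:,::-1])
import pickle; pickle.dump((C,p,d),open("w1.pkl","wb"))
E
```

```text
time: 2.02
tool_pos: [0.5604, 0.0304, 0.4038]
tool_rot: [-3.14, 0.0, 1.574]
contact_force: [-0.1, -0.4, 0.9]
opening: 0.0918
grip_force: 0.0
[0.56035108 0.03035127 0.40376696] [-3.14002228e+00  1.41363199e-04  1.57371750e+00]
```

View pics/w1.png

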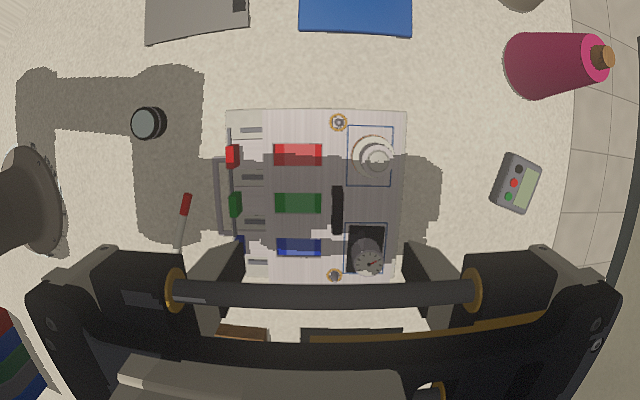

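The wrist view shows the sensor at (372,157), the thermometer at (367,250), half hidden by the fingers, the pins at (338,122) and (335,274), the bar at (337,210), and the red tab at (232,156). I'll take a second, lower view from -y for triangulation.

```bash
python3 -m crank '[[1,-35,5,20,0],[1,-70,8,40,0],[1,-100,10,60,0],[1,-110,10,60,0],[1,-110,10,60,0],[1,-110,10,60,0]]'
python3 - <<'E'
from h import *
s=telemetry.observe(); print(s['tool_pos'],s['tool_rot'])
C=cam("wrist"); p,d=vision.read_camera("wrist"); cv2.imwrite("pics/w2.png",p[:,:,::-1])
import pickle; pickle.dump((C,p,d),open("w2.pkl","wb"))
E
```

```text
time: 2.57
tool_pos: [0.5696, -0.0818, 0.3454]
tool_rot: [3.141, -0.0, 1.568]
contact_force: [-0.1, -0.2, 0.2]
opening: 0.0919
grip_force: 0.0
[ 0.56960462 -0.08183128  0.34543008] [ 3.14108982e+00 -2.56755703e-04  1.56823010e+00]
```

View pics/w2.png

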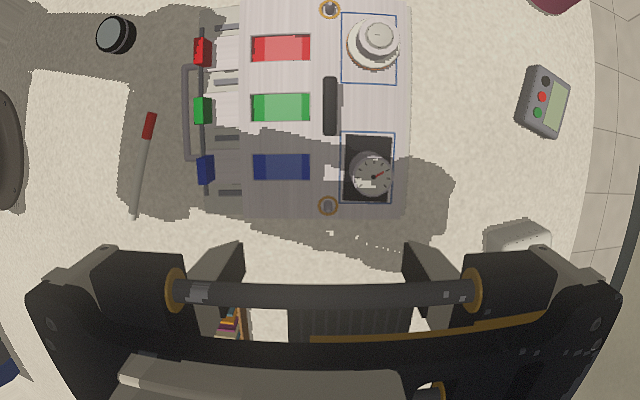

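```bash
cat >> h.py <<'E'
import pickle
def cloud(n,C,d):
    h,w=d.shape; u,v=np.meshgrid(np.arange(w),np.arange(h)); uv=np.c_[u.ravel(),v.ravel()]
    o,r=rays(n,uv,C); zc=r@C[1][2]; P=o+r*(d.ravel()/zc)[:,None]; P[d.ravel()<=0]=np.nan; return P.reshape(h,w,3)
def near(P,x,y,rad): return np.hypot(P[...,0]-x,P[...,1]-y)<rad
def cen(m): v,u=np.nonzero(m); return np.array([u.mean(),v.mean()])
E
cat > m1.py <<'E'
from h import *
np.set_printoptions(precision=4,suppress=True)
D=[pickle.load(open(f"w{i}.pkl","rb")) for i in (1,2)]
Ps=[cloud("wrist",C,d) for C,p,d in D]
def go(name,x,y,rad,dz):
    rs=[];
    for (C,p,d),P in zip(D,Ps):
        n=near(P,x,y,rad); z=P[...,2]; top=np.nanpercentile(z[n],97); m=n&(z>top-dz)&(z<top+.004); uv=cen(m)
        o,r=rays("wrist",uv,C); rs.append((o,r[0])); print(name,uv,m.sum(),"depth top %.4f"%top,"cloud centre",np.nanmedian(P[m],0),np.array([np.nanmin(P[m],0)[:2],np.nanmax(P[m],0)[:2]]).mean(0))
    print("   TRI",*tri(rs))
go("sensor",.615,.061,.03,.008); go("thermo",.617,-.055,.022,.003); go("bar",.575,.003,.03,.003)
go("tab_r",.453,.062,.018,.003); go("tab_g",.453,.004,.018,.003)
for y in(.1,-.09): go("pin",.578,y,.012,.003)
for (C,p,d),P in zip(D,Ps):
    H,S,V=hsv(p); z=P[...,2]
    for y in(.1,-.09):
        m=near(P,.578,y,.02)&(H>8)&(H<28)&(S>90)&(abs(z-.033)<.006); print("ring",y,m.sum(),cen(m),plane("wrist",cv2.minEnclosingCircle(np.argwhere(m)[:,::-1].astype(np.float32))[0],.033,C))
    for y in(.061,-.055):
        m=near(P,.615,y,.05)&(H>100)&(H<125)&(S>60)&(abs(z-.033)<.006)
        if m.sum()>20:
            X=plane("wrist",np.argwhere(m)[:,::-1],.033,C)[:,:2]; r=cv2.minAreaRect(X.astype(np.float32)); print("seat",y,r)
    for nm,w in(("mask",near(P,.52,.03,.01)|near(P,.61,.003,.01)),("tray",0)): 
        if nm=="mask": print("mask top z",np.nanmedian(z[w]))
E
python3 m1.py
```

```text
sensor [526.2647 343.963 ] 8705 depth top 0.3353 cloud centre [0.6225 0.056  0.3342] [0.6151 0.0508]
sensor [378.3195  36.0104] 1249 depth top 0.0821 cloud centre [0.6133 0.0626 0.0787] [0.6142 0.0635]
   TRI [0.6016 0.0233 0.31  ] 0.03429720212410163
thermo [368.7754 263.0097] 619 depth top 0.0756 cloud centre [ 0.6113 -0.0525  0.0743] [ 0.6119 -0.0529]
thermo [501.844  355.5766] 3590 depth top 0.2770 cloud centre [ 0.6161 -0.0577  0.2764] [ 0.617  -0.0576]
   TRI [0.5473 0.0705 0.3613] 0.03059106240350485
bar [423.7801 395.0314] 191 depth top 0.3080 cloud centre [0.6007 0.0073 0.3074] [0.6    0.0064]
bar [329.2886 105.7401] 835 depth top 0.0723 cloud centre [0.5744 0.0045 0.0714] [0.5748 0.005 ]
   TRI [0.5848 0.0042 0.3087] 0.015761285379019413
tab_r [ 31.7293 312.9825] 229 depth top 0.3357 cloud centre [0.4682 0.0597 0.335 ] [0.4674 0.0582]
tab_r [198.203   50.0406] 271 depth top 0.0518 cloud centre [0.455  0.0639 0.051 ] [0.4547 0.0636]
   TRI [0.5295 0.0393 0.3286] 0.05329824098557254
tab_g [232.233  206.3352] 176 depth top 0.0515 cloud centre [0.4538 0.0072 0.0506] [0.4534 0.0
[... 735 characters left out ...]
3.8125 273.9844] [[ 0.5734 -0.0908  0.033 ]]
seat 0.061 ((0.6122332811355591, 0.06263039261102676), (0.07086673378944397, 0.05267518013715744), 89.75220489501953)
seat -0.055 ((0.610960066318512, -0.05340471863746643), (0.07134667038917542, 0.0531550794839859), 89.28590393066406)
mask top z 0.2722848969492202
ring 0.1 131 [329.084    9.0687] [[0.5755 0.1014 0.033 ]]
ring -0.09 126 [327.5317 205.2619] [[ 0.5737 -0.0914  0.033 ]]
seat 0.061 ((0.6126880049705505, 0.06283771991729736), (0.07134900242090225, 0.0526404082775116), 89.53469848632812)
seat -0.055 ((0.6113268733024597, -0.053254809230566025), (0.07122069597244263, 0.05284782126545906), 89.26103210449219)
mask top z 0.03379768508168857
```

```bash
sed -i 's/n=near(P,x,y,rad); z=P\[...,2\];/z=P[...,2]; n=near(P,x,y,rad)\&(z<.1);/' m1.py; python3 m1.py | grep -A2 -E "sensor|thermo|bar|tab_r"
python3 - <<'E'
from h import *
np.set_printoptions(precision=4,suppress=True)
# sensor/thermo profile slices from both views
for i in (1,2):
    C,p,d=pickle.load(open(f"w{i}.pkl","rb")); P=cloud("wrist",C,d)
    H,S,V=hsv(p); z=P[...,2]
    n=near(P,.613,.063,.03)
    for a,b in((.045,.056),(.074,.079),(.08,.09)):
        m=n&(z>a)&(z<b)
        if m.sum()>10: c,r=cv2.minEnclosingCircle(P[m][:,:2].astype(np.float32)); print(i,"sensor",a,np.array(c),r,m.sum())
    m=n&(H>5)&(H<22)&(S>110)&(z>.04); print("orange",m.sum(), P[m].mean(0) if m.any() else 0)
    m=near(P,.612,-.053,.05)&(V<70)&(abs(z-.038)<.004)&(z<.06); r=cv2.minAreaRect(P[m][:,:2].astype(np.float32)); print(i,"plate",r,m.sum(),np.median(z[m]))
    m=near(P,.612,-.053,.025)&(z>.068)&(z<.09); c,r=cv2.minEnclosingCircle(P[m][:,:2].astype(np.float32)); print(i,"dial",c,r)
E
```

```text
sensor [377.0214 160.2197] 842 depth top 0.0820 cloud centre [0.6133 0.065  0.0784] [0.6139 0.0643]
sensor [378.3195  36.0104] 1249 depth top 0.0821 cloud centre [0.6133 0.0626 0.0787] [0.6142 0.0635]
   TRI [0.6142 0.064  0.0747] 3.407318151435816e-05
thermo [368.7754 263.0097] 619 depth top 0.0756 cloud centre [ 0.6113 -0.0525  0.0743] [ 0.6119 -0.0529]
thermo [373.0431 176.1724] 1253 depth top 0.0757 cloud centre [ 0.6112 -0.0532  0.0744] [ 0.6115 -0.0531]
   TRI [ 0.6117 -0.0537  0.0719] 7.627439774169363e-05
bar [337.0693 213.3896] 462 depth top 0.0723 cloud centre [0.5744 0.0061 0.0713] [0.5746 0.0049]
bar [329.2886 105.7401] 835 depth top 0.0723 cloud centre [0.5744 0.0045 0.0714] [0.5748 0.005 ]
   TRI [0.5746 0.0048 0.0683] 9.42494072866974e-05
tab_r [229.6289 156.8041] 194 depth top 0.0517 cloud centre [0.4547 0.0647 0.0506] [0.4547 0.064 ]
tab_r [198.203   50.0406] 271 depth top 0.0518 cloud centre [0.455  0.0639 0.051 ] [0.4547 0.0636]
   TRI [0.454  0.0645 0.0483] 5.814208972144269e-05
tab_g [232.233  206.3352] 176 depth top 0.0515 cloud centre [0.4538 0.0072 0.0506] [0.4534 0.0066]
1 sensor 0.045 [0.6138 0.0641] 0.024361038580536842 528
1 sensor 0.074 [0.6141 0.0641] 0.017172252759337425 485
1 sensor 0.08 [0.6126 0.0662] 0.012695007026195526 302
orange 1603 [0.6085 0.0549 0.3131]
1 plate ((0.6132352948188782, -0.05074332281947136), (0.06609629839658737, 0.04784223809838295), 88.63164520263672) 733 0.038440166715587254
1 dial (0.6111659407615662, -0.05303540080785751) 0.018308736383914948
2 sensor 0.045 [0.6142 0.0634] 0.024220388382673264 769
2 sensor 0.074 [0.6143 0.0638] 0.01726866513490677 686
2 sensor 0.08 [0.6133 0.0628] 0.011458475142717361 461
orange 46 [0.6025 0.0485 0.0447]
2 plate ((0.6108088493347168, -0.05404581502079964), (0.06416886299848557, 0.043541740626096725), 87.55532836914062) 1217 0.03865871526717035
2 dial (0.6106776595115662, -0.053417325019836426) 0.018376503139734268
```

```bash
cat > s.py <<'E'
from h import *
s=telemetry.observe(); print("t %.2f"%s['time'],"pos mm",np.round(s['tool_pos']*1000,1),"rot",np.round(s['tool_rot'],4),"F",np.round(s['contact_force'],1),"open mm %.1f grip %.1f"%(s['opening']*1e3,s['grip_force']))
E
python3 -m crank '[[1,35,12,0,0],[1,70,24,0,0],[1,105,36,5,0.01],[1,135,44,20,0.01],[1,145.5,44.5,45,0.01],[1,145.5,44.5,45,0.01],[1,145.5,44.5,45,0.01],[1,145.5,44.5,45,0.01]]'; python3 s.py;  python3 s.py
```

```text
time: 3.28
tool_pos: [0.6145, 0.0646, 0.3014]
tool_rot: [3.14, 0.0, 1.561]
contact_force: [0.0, 0.1, 0.1]
opening: 0.0918
grip_force: 0.0
t 3.28 pos mm [614.5  64.6 301.4] rot [3.1396e+00 4.0000e-04 1.5615e+00] F [0.  0.1 0.1] open mm 91.8 grip 0.0
t 3.28 pos mm [614.5  64.6 301.4] rot [3.1396e+00 4.0000e-04 1.5615e+00] F [0.  0.1 0.1] open mm 91.8 grip 0.0
```

```bash
python3 -m crank '[[0.3,-0.5,0,25,0],[0.0,-0.5,0,45,0],[-0.05,-0.5,0,58,0],[-0.05,-0.5,0,66,0],[-0.05,-0.5,0,69,0],[-0.05,-0.5,0,69,0],[-0.05,-0.5,0,69,0],[-0.05,-0.5,0,69,0]]' 20; python3 s.py
```

```text
time: 3.95
tool_pos: [0.6149, 0.0637, 0.2321]
tool_rot: [3.139, 0.0, 1.561]
contact_force: [-0.1, -0.4, -0.2]
opening: 0.0451
grip_force: 0.0
t 3.95 pos mm [614.9  63.7 232.1] rot [3.1392e+00 1.0000e-04 1.5605e+00] F [-0.1 -0.4 -0.2] open mm 45.1 grip 0.0
```

```bash
python3 -m crank '[[-0.25,0,0,0,0],[-0.3,0,0,0,0],[-1,0,0,0,0],[-1,0,0,0,0],[-1,0,0,0,0],[-1,0,0,0,0]]' 20; python3 s.py
```

```text
time: 4.45
tool_pos: [0.6146, 0.064, 0.2314]
tool_rot: [3.141, 0.0, 1.561]
contact_force: [-0.6, -0.3, 4.7]
opening: 0.0335
grip_force: 20.0
t 4.45 pos mm [614.6  64.  231.4] rot [3.1407e+00 1.0000e-04 1.5609e+00] F [-0.6 -0.3  4.7] open mm 33.5 grip 20.0
```

```bash
python3 -m crank '[[-1,0,0,-4,0],[-1,0,0,-14,0],[-1,0,0,-30,0],[-1,8,0,-50,0],[-1,25,-2,-65,0],[-1,50,-4,-75,0],[-1,80,-6,-80,0],[-1,112,-8,-80,0],[-1,145,-10,-80,0],[-1,178,-12,-80,0],[-1,210,-14,-80,0],[-1,240,-15,-80,0]]'; python3 s.py
python3 - <<'E'
from h import *
np.set_printoptions(precision=4,suppress=True)
C,p,d=pickle.load(open("w1.pkl","rb")); P=cloud("wrist",C,d); print("w1 pad z",np.nanmedian(P[5:25,320:400,2]),"bench",np.nanmedian(P[60:90,300:400,2]),"board",np.nanmedian(P[5:30,160:220,2]))
for n in("top","scene"):
    C=cam(n); p,d=vision.read_camera(n); P=cloud(n,C,d); z=P[...,2]
    for nm,x,y in(("pad",.598,.309),("mat",.6,-.3245),("board",.44,.305),("bench",.7,.15)): print(n,nm,np.nanmedian(z[near(P,x,y,.03)&(z<.05)]))
E
```

```text
time: 5.45
tool_pos: [0.6012, 0.306, 0.3109]
tool_rot: [-3.141, 0.0, 1.561]
contact_force: [1.5, 0.4, -2.0]
opening: 0.0334
grip_force: 20.0
t 5.45 pos mm [601.2 306.  310.9] rot [-3.1410e+00  1.0000e-04  1.5613e+00] F [ 1.5  0.4 -2. ] open mm 33.4 grip 20.0
w1 pad z 0.010858918322853017 bench 0.0008143527130982098 board 0.007076119425965255
top pad 0.007915923194035779
top mat 0.0018556678924239733
top board 0.004079185227408022
top bench -0.0019190077482238443
scene pad 0.009435285451342312
scene mat 0.0030319529804061496
scene board 0.00543398949338153
scene bench -0.00032545434758957104
```

```bash
python3 -m crank '[[-1,25,0,10,0],[-1,40,0,35,0],[-1,45,0,60,0],[-1,45,0,80,0],[-1,45,0,92,0],[-1,45,0,98,0],[-1,45,0,100,0],[-1,45,0,100,0],[-1,45,0,100,0]]'; python3 s.py
```

```text
time: 6.3
tool_pos: [0.6029, 0.3489, 0.2123]
tool_rot: [3.139, -0.001, 1.56]
contact_force: [-0.1, 0.0, -1.9]
opening: 0.0336
grip_force: 20.0
t 6.30 pos mm [602.9 348.9 212.3] rot [ 3.1394e+00 -9.0000e-04  1.5602e+00] F [-0.1  0.  -1.9] open mm 33.6 grip 20.0
```

```bash
python3 -m crank '[[-1,0,0,1,0],[-1,0,0,2,0],[-1,0,0,2.5,0],[-1,0,0,2.5,0]]'; python3 s.py
```

```text
time: 6.63
tool_pos: [0.6023, 0.3491, 0.2084]
tool_rot: [3.141, -0.0, 1.561]
contact_force: [-0.4, -0.1, -2.3]
opening: 0.0336
grip_force: 20.0
t 6.63 pos mm [602.3 349.1 208.4] rot [ 3.1413 -0.      1.5608] F [-0.4 -0.1 -2.3] open mm 33.6 grip 20.0
```

```bash
for i in 1 2 3; do python3 -m crank '[[-1,0,0,0.5,0],[-1,0,0,0.5,0]]' >/dev/null; python3 s.py; done
```

```text
t 6.80 pos mm [602.3 349.1 208.4] rot [3.1412 0.     1.5609] F [-1.7 -2.7  2.7] open mm 33.5 grip 20.0
t 6.97 pos mm [602.3 349.1 208.4] rot [ 3.1411 -0.      1.5609] F [-3.2 -1.4  6.1] open mm 33.3 grip 20.0
t 7.13 pos mm [602.3 349.1 208.4] rot [ 3.1409e+00 -1.0000e-04  1.5609e+00] F [-3.6 -2.2  8.7] open mm 33.1 grip 20.0
```

```bash
python3 -m crank '[[-1,0,0,-1,0],[-0.2,0,0,-1,0],[-0.1,0,0,-1,0],[0.1,0,0,-1,0],[0.2,0,0,-1,0],[0.2,0,0,-10,0],[0.2,0,0,-35,0],[0.2,-15,0,-70,0],[0.2,-45,0,-100,0],[0.2,-80,0,-110,0],[0.2,-120,0,-110,0],[0.2,-160,0,-110,0]]'; python3 s.py
```

```text
time: 8.13
tool_pos: [0.6005, 0.188, 0.319]
tool_rot: [3.138, -0.001, 1.562]
contact_force: [0.3, -1.2, 0.7]
opening: 0.0549
grip_force: 0.0
t 8.13 pos mm [600.5 188.  319. ] rot [ 3.1378e+00 -6.0000e-04  1.5621e+00] F [ 0.3 -1.2  0.7] open mm 54.9 grip 0.0
```

```bash
python3 -m crank '[[0.3,-35,2,0,0],[0.3,-75,4,0,0],[0.3,-115,6,0,0],[0.3,-150,8,0,0],[0.3,-185,10,0,0],[0.3,-215,10,0,0],[0.3,-235,10,10,0],[0.3,-241,10,30,0],[0.2,-241,10,50,0],[0.2,-241,10,60,0],[0.2,-241,10,60,0],[0.2,-241,10,60,0]]'; python3 s.py
```

```text
time: 9.13
tool_pos: [0.6085, -0.0516, 0.257]
tool_rot: [-3.141, -0.0, 1.561]
contact_force: [1.2, -0.1, 0.6]
opening: 0.0553
grip_force: 0.0
t 9.13 pos mm [608.5 -51.6 257. ] rot [-3.1414 -0.      1.5613] F [ 1.2 -0.1  0.6] open mm 55.3 grip 0.0
```

```bash
python3 -m crank '[[0.2,-2,2.8,5,0],[0.1,-2,2.8,18,0],[0.1,-2,2.8,28,0],[0.05,-2,2.8,34,0],[0.05,-2,2.8,35,0],[0.05,-2,2.8,35,0],[0.0,-2,2.8,35,0],[0,-2,2.8,35,0]]'; python3 s.py
```

```text
time: 9.8
tool_pos: [0.6113, -0.054, 0.2224]
tool_rot: [3.14, 0.0, 1.561]
contact_force: [0.0, 0.4, 0.0]
opening: 0.0462
grip_force: 0.0
t 9.80 pos mm [611.3 -54.  222.4] rot [3.1404e+00 3.0000e-04 1.5609e+00] F [0.  0.4 0. ] open mm 46.2 grip 0.0
```

```bash
python3 -m crank '[[-0.15,0,0,0,0],[-0.2,0,0,0,0],[-1,0,0,0,0],[-1,0,0,0,0],[-1,0,0,0,0],[-1,0,0,0,0]]' 20; python3 s.py
```

```text
time: 10.3
tool_pos: [0.6112, -0.054, 0.222]
tool_rot: [3.141, 0.0, 1.561]
contact_force: [-0.1, 0.6, 1.8]
opening: 0.0354
grip_force: 20.0
t 10.30 pos mm [611.2 -54.  222. ] rot [3.1410e+00 2.0000e-04 1.5608e+00] F [-0.1  0.6  1.8] open mm 35.4 grip 20.0
```

```bash
python3 -m crank '[[-1,0,0,-4,0],[-1,0,0,-14,0],[-1,0,0,-30,0],[-1,8,0,-50,0],[-1,25,-2,-65,0],[-1,50,-4,-75,0],[-1,80,-6,-80,0],[-1,115,-8,-80,0],[-1,150,-10,-80,0],[-1,185,-12,-80,0],[-1,220,-13,-80,0],[-1,250,-13,-80,0]]'; python3 -m crank '[[-1,30,0,0,0],[-1,50,0,10,0],[-1,62,0,30,0],[-1,66,0,55,0],[-1,66,0,75,0],[-1,66,0,90,0],[-1,66,0,97,0],[-1,66,0,100,0],[-1,66,0,100,0],[-1,66,0,100,0]]'; python3 s.py
```

```text
time: 11.3
tool_pos: [0.6, 0.1984, 0.3024]
tool_rot: [3.142, -0.0, 1.562]
contact_force: [1.3, -0.2, -1.4]
opening: 0.0356
grip_force: 20.0
time: 12.13
tool_pos: [0.6017, 0.2621, 0.2029]
tool_rot: [3.14, -0.0, 1.561]
contact_force: [-0.6, -0.2, -1.3]
opening: 0.0354
grip_force: 20.0
t 12.13 pos mm [601.7 262.1 202.9] rot [ 3.1400e+00 -4.0000e-04  1.5606e+00] F [-0.6 -0.2 -1.3] open mm 35.4 grip 20.0
```

```bash
for i in 1 2 3 4 5; do python3 -m crank '[[-1,0,0,0.7,0],[-1,0,0,0.7,0]]' >/dev/null; python3 s.py; done
```

```text
t 12.30 pos mm [601.6 262.1 202.1] rot [ 3.1398e+00 -5.0000e-04  1.5606e+00] F [-0.7 -0.2 -1.1] open mm 35.6 grip 20.0
t 12.47 pos mm [601.3 262.1 200.7] rot [ 3.1410e+00 -1.0000e-04  1.5607e+00] F [-0.2  0.  -0.9] open mm 35.7 grip 20.0
t 12.63 pos mm [601.2 262.1 199.6] rot [-3.1416e+00  1.0000e-04  1.5608e+00] F [-0.4  0.2 -1.2] open mm 35.4 grip 20.0
t 12.80 pos mm [601.3 262.1 199.1] rot [3.1414 0.     1.5608] F [-0.9  0.5  2.1] open mm 35.6 grip 20.0
t 12.97 pos mm [601.2 262.1 199.1] rot [3.1412 0.     1.5609] F [-2.1 -1.1  4.2] open mm 35.8 grip 20.0
```

```bash
python3 -m crank '[[-1,0,0,-1,0],[-0.15,0,0,-1,0],[0,0,0,-1,0],[0.1,0,0,-1,0],[0.2,0,0,-1,0],[0.2,0,0,-10,0],[0.1,0,0,-35,0],[0,-15,-3,-70,0],[0,-45,-6,-90,0],[-0.1,-80,-10,-90,0],[-0.2,-115,-15,-90,0],[-0.3,-150,-20,-90,0]]'; python3 -m crank '[[-0.3,-35,0,0,0],[-0.3,-65,-2,0,0],[-0.3,-90,-5,10,0],[-0.3,-104,-6.5,25,0],[-0.3,-107,-6.5,38,0],[-0.3,-107,-6.5,45,0],[-0.3,-107,-6.5,45,0],[-0.3,-107,-6.5,45,0]]'; python3 s.py
python3 - <<'E'
from h import *
C=cam("wrist"); p,d=vision.read_camera("wrist"); pickle.dump((C,p,d),open("w3.pkl","wb"))
t,d2=vision.read_camera("top"); q=cv2.resize(t[110:250,110:390],(800,400)); 
cv2.imwrite("pics/w3.png",np.vstack([cv2.resize(p[:, :],(320,200)),]).copy()[:,:,::-1]); cv2.imwrite("pics/t3.png",q[:,:,::-1])
E
```

```text
time: 13.97
tool_pos: [0.5793, 0.1111, 0.2896]
tool_rot: [3.14, 0.0, 1.562]
contact_force: [0.5, 0.4, 0.6]
opening: 0.0345
grip_force: 0.0
time: 14.63
tool_pos: [0.5723, 0.0059, 0.2435]
tool_rot: [3.142, -0.0, 1.561]
contact_force: [-0.4, -0.4, 0.3]
opening: 0.0322
grip_force: 0.0
t 14.63 pos mm [572.3   5.9 243.5] rot [ 3.1415e+00 -1.0000e-04  1.5612e+00] F [-0.4 -0.4  0.3] open mm 32.2 grip 0.0
```

View pics/t3.png

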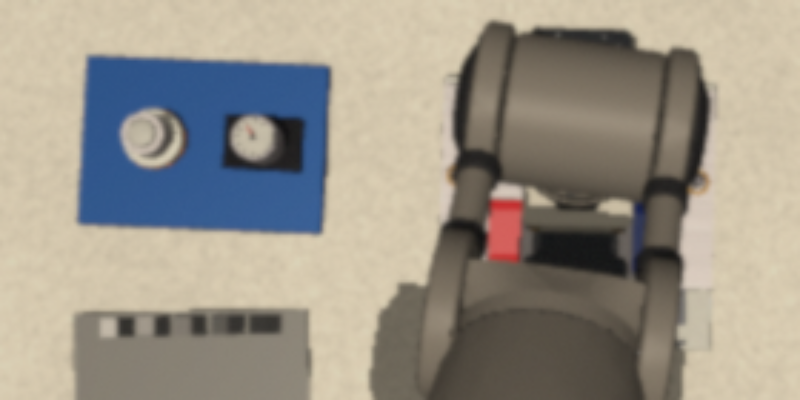

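Both instruments stand upright on the pad, the sensor at (152,138) and the thermometer at (262,142). Next is the bar.

```bash
python3 -m crank '[[-0.3,-1,2.3,8,0],[-0.3,-1,2.3,18,0],[-0.3,-1,2.3,24,0],[-0.4,-1,2.3,26.5,0],[-0.5,-1,2.3,26.5,0],[-0.6,-1,2.3,26.5,0],[-1,-1,2.3,26.5,0],[-1,-1,2.3,26.5,0],[-1,-1,2.3,26.5,0],[-1,-1,2.3,26.5,0]]' 45; python3 s.py
```

```text
time: 15.57
tool_pos: [0.5746, 0.0043, 0.217]
tool_rot: [3.141, 0.0, 1.561]
contact_force: [0.3, 0.1, 1.0]
opening: 0.0116
grip_force: 45.0
t 15.57 pos mm [574.6   4.3 217. ] rot [3.1407e+00 2.0000e-04 1.5608e+00] F [0.3 0.1 1. ] open mm 11.6 grip 45.0
```

```bash
python3 -m crank '[[-1,0,0,-2,0],[-1,0,0,-6,0],[-1,0,0,-11,0],[-1,0,0,-17,0],[-1,0,0,-24,0],[-1,0,0,-32,0],[-1,0,0,-42,0],[-1,0,0,-54,0],[-1,0,0,-66,0],[-1,0,0,-76,0],[-1,0,0,-80,0],[-1,0,0,-80,0]]'; python3 s.py
python3 - <<'E'
from h import *
C=cam("wrist"); p,d=vision.read_camera("wrist"); pickle.dump((C,p,d),open("w4.pkl","wb")); cv2.imwrite("pics/w4.png",p[:,:,::-1])
E
```

```text
time: 16.57
tool_pos: [0.5747, 0.0044, 0.2983]
tool_rot: [3.139, 0.0, 1.561]
contact_force: [-0.1, -0.6, -4.8]
opening: 0.0117
grip_force: 45.0
t 16.57 pos mm [574.7   4.4 298.3] rot [3.1389e+00 4.0000e-04 1.5608e+00] F [-0.1 -0.6 -4.8] open mm 11.7 grip 45.0
```

View pics/w4.png

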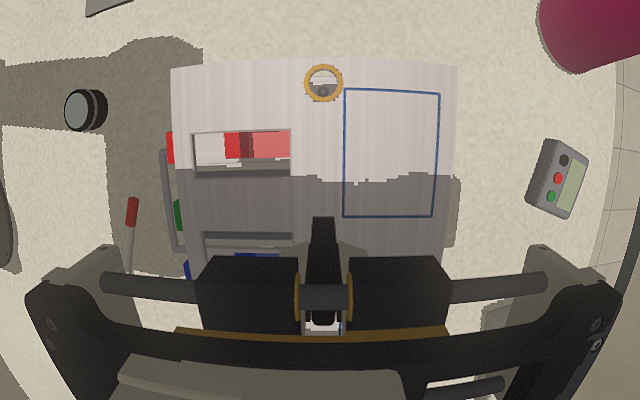

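The mask is lifted level: the ring sits at (323,82), the bar is in the fingers, and all the pins are clear below. I'll measure the mat's yaw and centre more precisely from both fixed cameras.

```bash
cat > quad.py <<'E'
from h import *
np.set_printoptions(precision=4,suppress=True)
def quad(n,p,box,f,z,name):
    H,S,V=hsv(p); m=np.zeros(H.shape,np.uint8); x0,y0,x1,y1=box; m[y0:y1,x0:x1]=f(H,S,V)[y0:y1,x0:x1]
    m=cv2.morphologyEx(m,cv2.MORPH_CLOSE,np.ones((7,7))); m=cv2.morphologyEx(m,cv2.MORPH_OPEN,np.ones((5,5)))
    c=max(cv2.findContours(m,0,cv2.CHAIN_APPROX_NONE)[0],key=cv2.contourArea)
    X=plane(n,c[:,0,:],z)[:,:2].astype(np.float32); r=cv2.minAreaRect(X); c0=np.array(r[0]); 
    a=(r[2]+45)%90-45; R=np.array([[np.cos(np.radians(a)),np.sin(np.radians(a))],[-np.sin(np.radians(a)),np.cos(np.radians(a))]]); Y=(X-c0)@R.T
    hx,hy=np.ptp(Y[:,0])/2,np.ptp(Y[:,1])/2; ang=[];off=[]
    for k,s,h,o in((0,1,hx,hy),(0,-1,hx,hy),(1,1,hy,hx),(1,-1,hy,hx)):
        e=Y[(abs(Y[:,k]-s*h)<.006)&(abs(Y[:,1-k])<.85*o)]; b=np.polyfit(e[:,1-k],e[:,k],1); ang.append(np.degrees(np.arctan(-b[0] if k==0 else b[0]))); off.append(b[1])
    ct=c0+np.array([off[0]+off[1],off[2]+off[3]])/2@R
    print(n,name,"centre",ct,"size",off[0]-off[1],off[2]-off[3],"yaw",a+np.array(ang))
E
python3 - <<'E'
from quad import *
blk=lambda H,S,V:V<62
blu=lambda H,S,V:(H>95)&(H<125)&(S>120)
gry=lambda H,S,V:(V<150)
t=cv2.imread("pics/top0.png")[:,:,::-1].copy(); s=cv2.imread("pics/scene0.png")[:,:,::-1].copy()
quad("top",t,(390,115,510,210),blk,.003,"mat"); quad("scene",s,(190,128,280,192),blk,.003,"mat")
quad("top",t,(125,115,240,205),blu,.01,"pad"); quad("scene",s,(305,265,440,395),blu,.01,"pad")
quad("top",t,(125,212,230,295),gry,.006,"board"); quad("scene",s,(390,228,518,330),gry,.006,"board")
E
```

```text
top mat centre [ 0.6006 -0.3245] size 0.15781514488775078 0.22353222526688707 yaw [-1.7209 -1.8485 -1.8503 -1.5651]
scene mat centre [ 0.6037 -0.3204] size 0.15616924997065812 0.21828244235645633 yaw [-1.8593 -1.8553 -1.7119 -1.9832]
top pad centre [0.5983 0.3089] size 0.13241936377709418 0.19236400270539464 yaw [-1.0968 -1.4445 -1.4305 -1.4636]
scene pad centre [0.6031 0.315 ] size 0.13421368257839214 0.19409465362532258 yaw [-1.5097 -1.1983 -1.3022 -1.4451]
top board centre [0.3886 0.3131] size 0.1469160593254743 0.18674771683725827 yaw [2.1675 2.4443 3.2    2.4693]
scene board centre [0.3925 0.3186] size 0.15016807189630288 0.18755803863224918 yaw [1.8354 2.0078 2.1826 2.1427]
```

```bash
python3 -m crank '[[-1,-8,1,0,0],[-1,-25,3,0,0],[-1,-50,6,0,0.005],[-1,-80,10,0,0.01],[-1,-112,14,0,0.015],[-1,-145,18,0,0.02],[-1,-178,22,0,0.022],[-1,-210,26,0,0.022],[-1,-240,30,0,0.022],[-1,-268,33,0,0.022],[-1,-292,35,0,0.022],[-1,-310,36,0,0.022]]'; python3 -m crank '[[-1,-10,0.6,0,0],[-1,-15,0.6,5,0],[-1,-16.7,0.6,15,0],[-1,-16.7,0.6,30,0],[-1,-16.7,0.6,45,0],[-1,-16.7,0.6,60,0],[-1,-16.7,0.6,72,0],[-1,-16.7,0.6,80,0],[-1,-16.7,0.6,85,0],[-1,-16.7,0.6,87,0],[-1,-16.7,0.6,87,0],[-1,-16.7,0.6,87,0]]'; python3 s.py
python3 - <<'E'
from h import *
t,d=vision.read_camera("top"); s,d=vision.read_camera("scene")
cv2.imwrite("pics/m5.png",np.hstack([cv2.resize(t[110:260,360:520],(400,375)),cv2.resize(s[110:210,170:290],(400,333)).copy() if 0 else cv2.resize(s[100:212,170:290],(400,375))])[:,:,::-1])
E
```

```text
time: 17.62
tool_pos: [0.6067, -0.309, 0.2952]
tool_rot: [-3.14, -0.0, 1.537]
contact_force: [-0.4, -0.1, -4.1]
opening: 0.0113
grip_force: 45.0
time: 18.62
tool_pos: [0.6077, -0.3228, 0.2104]
tool_rot: [3.14, 0.001, 1.539]
contact_force: [1.0, -0.8, -3.7]
opening: 0.0118
grip_force: 45.0
t 18.62 pos mm [ 607.7 -322.8  210.4] rot [3.1405e+00 8.0000e-04 1.5389e+00] F [ 1.  -0.8 -3.7] open mm 11.8 grip 45.0
```

View pics/m5.png

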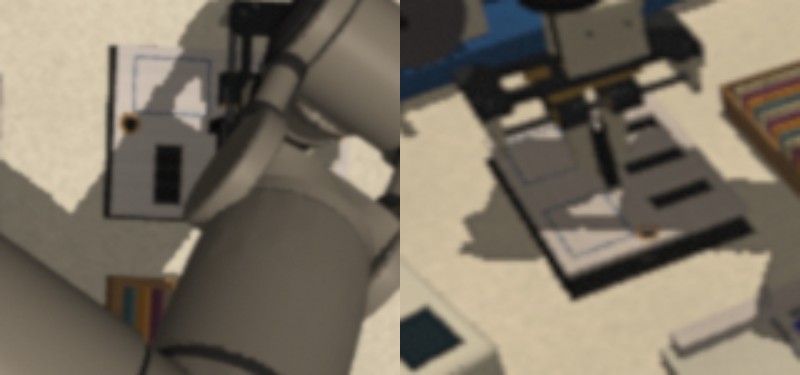

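Mask hovers level about 18 mm over the mat, with mat strips showing on its +y side in both views. I'll lower further and compare the edges.

```bash
python3 -m crank '[[-1,0,0,5,0],[-1,0,0,11,0],[-1,0,0,14,0],[-1,0,0,14,0],[-1,0,0,14,0],[-1,0,0,14,0]]'; python3 s.py
python3 - <<'E'
from h import *
np.set_printoptions(precision=4,suppress=True)
t,d=vision.read_camera("top"); s,d=vision.read_camera("scene")
a=t[125:210,395:440]; b=s[125:195,185:285]
cv2.imwrite("pics/m6.png",np.hstack([cv2.resize(a,None,fx=7,fy=7,interpolation=0)[:560],cv2.resize(b,(485,560),interpolation=0)])[:,:,::-1])
# +y edge: along row v (px), bright->dark->bench transitions in top
for v in range(135,198,8): print(v, t[v,396:412].mean(1).astype(int))
for u in (408,416,424,432): print(u, t[120:140,u].mean(1).astype(int), t[188:206,u].mean(1).astype(int))
E
```

```text
time: 19.22
tool_pos: [0.6075, -0.3227, 0.1957]
tool_rot: [3.142, 0.0, 1.539]
contact_force: [0.4, -0.1, -4.9]
opening: 0.0113
grip_force: 45.0
t 19.22 pos mm [ 607.5 -322.7  195.7] rot [3.1415e+00 1.0000e-04 1.5388e+00] F [ 0.4 -0.1 -4.9] open mm 11.3 grip 45.0
135 [198 198 196 196 194 193 176 118  79 125 170 185 187 187 186 175]
143 [193 192 194 195 194 194 177 116  91 148 182 189 191 192 190 180]
151 [193 190 190 191 192 180 131  78 103 168 190 193 194 193 188 171]
159 [195 193 189 188 186 174 117  78 123 162 140  91  49  33  27  25]
167 [193 194 192 192 191 175 115  87 140 165 160 126 101  96  96  96]
175 [198 197 196 194 184 150  93  65  85  95  95  96  96  95  95  96]
183 [185 148 113 100  92  68  47  64  87  94  95  95  94  95  95  95]
191 [99 98 99 98 90 61 49 77 93 95 95 95 95 96 94 95]
408 [195 196 199 200 199 199 198 178 129 148 177 185 185 183 185 187 187 186
 187 187] [ 95  95  95  95  96  96  94  90  77  69  91  98  98  98 100 100  98  98]
416 [196 193 192 192 194 196 195 188 157 136 170 185 181 167 155 177 185 184
 183 184] [94 94 93 94 94 95 94 92 83 69 89 97 97 99 98 99 97 98]
424 [196 193 193 192 190 194 197 197 176 137 166 182 181 168 147 171 184 183
 181 182] [ 15  15  21  31  61  86  93  92  86  72  73  91  97 100 101 100 102 102]
432 [196 197 195 190 173 140 113 105 100  83  75  91  96  89  80  80  89  93
  92  91] [87 83 74 67 62 60 59 60 64 64 66 90 98 98 97 97 96 96]
```

View pics/m6.png

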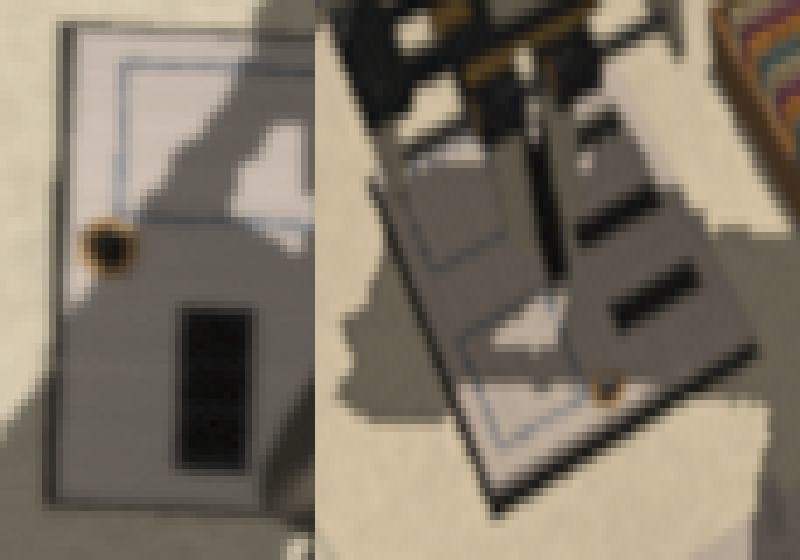

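The mask shows roughly even mat margins in x and about 2 px on +y. A 2 mm shift to -y centres it, so I'll set it down with that.

```bash
python3 -m crank '[[-1,-1,0,0,0],[-1,-2,0,1.5,0],[-1,-2,0,2,0],[-1,-2,0,2,0]]'>/dev/null; python3 s.py; for i in 1 2 3 4; do python3 -m crank '[[-1,0,0,0.6,0],[-1,0,0,0.6,0]]' >/dev/null; python3 s.py; done
```

```text
t 19.65 pos mm [ 607.3 -324.8  193.5] rot [-3.1413 -0.      1.5386] F [-0.3  0.7 -4.3] open mm 11.6 grip 45.0
t 19.82 pos mm [ 607.3 -324.7  193. ] rot [-3.1414e+00 -1.0000e-04  1.5387e+00] F [-0.1 -0.1 -4.4] open mm 11.4 grip 45.0
t 19.98 pos mm [ 607.4 -324.7  192.4] rot [-3.1415  0.      1.5388] F [-0.3  0.8 -4.3] open mm 11.4 grip 45.0
t 20.15 pos mm [ 607.4 -324.7  192. ] rot [3.1415e+00 2.0000e-04 1.5388e+00] F [-0.9  0.5 -3.4] open mm 11.9 grip 45.0
t 20.32 pos mm [ 607.4 -324.7  192. ] rot [3.1413e+00 3.0000e-04 1.5389e+00] F [-0.8  1.4  2. ] open mm 11.8 grip 45.0
```

```bash
python3 -m crank '[[-1,0,0,-0.6,0],[-0.7,0,0,-0.6,0],[-0.6,0,0,-0.6,0],[-0.4,0,0,-0.6,0],[-0.3,0,0,-0.6,0],[-0.3,0,0,-15,0],[-0.3,0,0,-45,0],[-0.3,10,-4,-75,0],[-0.3,35,-15,-90,-0.01],[-0.3,70,-30,-90,-0.022],[-0.3,108,-46,-90,-0.022],[-0.3,145,-62,-90,-0.022]]'; python3 s.py;  python3 - <<'E'
from h import *
C,p,d=pickle.load(open("w2.pkl","rb")); P=cloud("wrist",C,d)
print("handle xyz", np.nanmedian(P[90:130,184:188],axis=(0,1)), np.nanmin(P[60:160,180:204,0]), [np.round(np.nanmax(P[70:155,u,2]),4) for u in range(180,200,3)], [np.round(np.nanmedian(P[70:155,u,0]),4) for u in range(180,200,3)])
E
```

```text
time: 21.32
tool_pos: [0.5491, -0.1766, 0.2819]
tool_rot: [3.14, 0.001, 1.56]
contact_force: [0.0, 0.1, 0.2]
opening: 0.0321
grip_force: 0.0
t 21.32 pos mm [ 549.1 -176.6  281.9] rot [3.1402e+00 5.0000e-04 1.5599e+00] F [0.  0.1 0.2] open mm 32.1 grip 0.0
handle xyz [0.42287751 0.00919384 0.01213854] 0.40623841241029074 [np.float64(0.0025), np.float64(0.015), np.float64(0.0139), np.float64(0.0119), np.float64(0.0029), np.float64(0.0521), np.float64(0.0519)] [np.float64(0.4106), np.float64(0.4202), np.float64(0.4231), np.float64(0.4232), np.float64(0.4257), np.float64(0.4304), np.float64(0.4408)]
```

```bash
python3 -m crank '[[-0.3,35,-15,0,0],[-0.3,72,-30,0,0],[-0.3,108,-45,0,0],[-0.3,145,-60,0,0],[-0.3,180,-75,0,0],[-0.3,210,-88,5,0],[-0.3,230,-95,15,0],[-0.3,239.8,-97.6,30,0],[-0.3,239.8,-97.6,40,0],[-0.3,239.8,-97.6,40,0],[-0.35,239.8,-97.6,40,0],[-0.35,239.8,-97.6,40,0]]'; python3 s.py;  python3 - <<'E'
from h import *
np.set_printoptions(precision=4,suppress=True)
C=cam("wrist"); p,d=vision.read_camera("wrist"); cv2.imwrite("pics/w7.png",p[:,:,::-1])
P=cloud("wrist",C,d); H,S,V=hsv(p); m=((H<8)|(H>172))&(S>120)&near(P,.454,.064,.025)&(P[...,2]>.045)&(P[...,2]<.056); print(m.sum(),cen(m),plane("wrist",cen(m),.05,C),np.nanmedian(P[m],0))
E
```

```text
time: 22.32
tool_pos: [0.4553, 0.0627, 0.2419]
tool_rot: [3.14, 0.0, 1.56]
contact_force: [-0.4, 0.8, -0.4]
opening: 0.0301
grip_force: 0.0
t 22.32 pos mm [455.3  62.7 241.9] rot [3.1403e+00 1.0000e-04 1.5603e+00] F [-0.4  0.8 -0.4] open mm 30.1 grip 0.0
660 [321.5152 243.6652] [[0.4544 0.0656 0.05  ]] [0.4545 0.0658 0.0506]
```

View pics/w7.png

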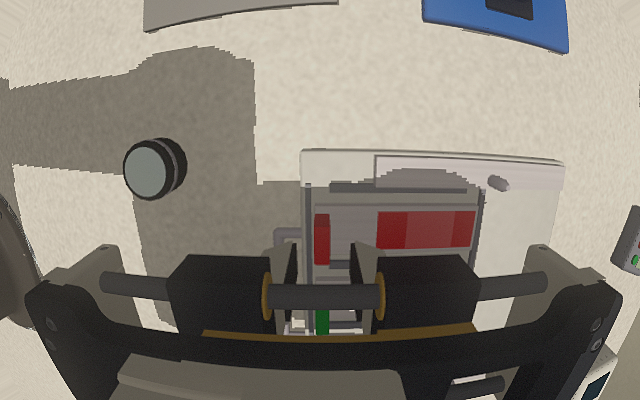

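The red tab at (321,240) lies centred between the fingers. Lowering and gripping it.

```bash
python3 -m crank '[[-0.35,1.7,-0.9,10,0],[-0.35,1.7,-0.9,22,0],[-0.35,1.7,-0.9,32,0],[-0.35,1.7,-0.9,37,0],[-0.4,1.7,-0.9,38,0],[-0.5,1.7,-0.9,38,0],[-0.6,1.7,-0.9,38,0],[-1,1.7,-0.9,38,0],[-1,1.7,-0.9,38,0],[-1,1.7,-0.9,38,0],[-1,1.7,-0.9,38,0]]' 25; python3 s.py
```

```text
time: 23.28
tool_pos: [0.4542, 0.0647, 0.2038]
tool_rot: [3.141, 0.0, 1.561]
contact_force: [-0.6, -0.1, 4.6]
opening: 0.0099
grip_force: 25.0
t 23.28 pos mm [454.2  64.7 203.8] rot [3.1405e+00 2.0000e-04 1.5609e+00] F [-0.6 -0.1  4.6] open mm 9.9 grip 25.0
```

```bash
python3 -m crank '[[-1,0,0,-3,0],[-1,0,0,-8,0],[-1,0,0,-16,0],[-1,0,0,-28,0],[-1,0,0,-42,0],[-1,0,0,-56,0],[-1,0,0,-68,0],[-1,0,0,-76,0],[-1,0,0,-80,0],[-1,0,0,-80,0]]'; python3 s.py
python3 - <<'E'
from h import *
np.set_printoptions(precision=4,suppress=True)
C=cam("wrist"); p,d=vision.read_camera("wrist"); cv2.imwrite("pics/w8.png",p[:,:,::-1])
t,d2=vision.read_camera("top")
for u in (155,180,205): print(u,t[214:236,u].mean(1).astype(int), plane("top",[[u,220],[u,229]],.006)[:,:2].ravel())
P=cloud("top",cam("top"),d2); print("cup max z",np.nanmax(P[...,2][near(P,.34,.11,.05)&(P[...,2]<.12)]))
E
```

```text
time: 24.12
tool_pos: [0.4541, 0.0647, 0.2842]
tool_rot: [3.14, 0.0, 1.561]
contact_force: [-0.2, 0.2, -1.5]
opening: 0.0098
grip_force: 25.0
t 24.12 pos mm [454.1  64.7 284.2] rot [3.1398e+00 1.0000e-04 1.5608e+00] F [-0.2  0.2 -1.5] open mm 9.8 grip 25.0
155 [173 175 175 173 158 116  94  61  42  42  45  42  47  69 102 111 111 111
 112 111 111 111] [0.4577 0.3666 0.4368 0.3659]
180 [173 173 172 154 110  99  70  45  43  44  44  45  57  86 106 113 113 113
 114 113 113 113] [0.4586 0.3088 0.4377 0.3081]
205 [176 176 173 157 118  98  66  47  46  45  46  49  73 107 115 116 116 115
 115 115 116 116] [0.4595 0.2508 0.4386 0.2502]
cup max z 0.03546646897158778
```

View pics/w8.png

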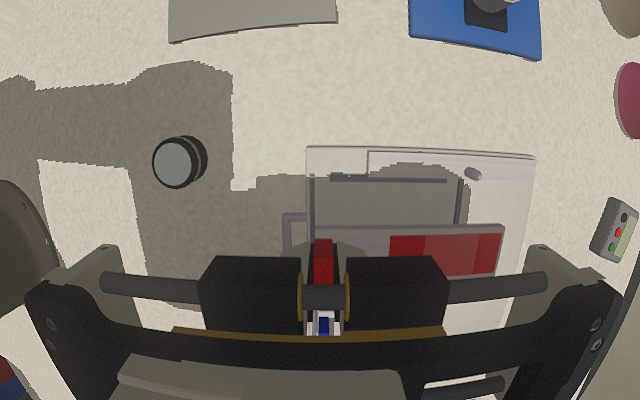

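The holder hangs level and the nest is empty. Carrying it to the board.

```bash
python3 -m crank '[[-1,8,-4,0,0],[-1,25,-12,0,-0.01],[-1,50,-25,0,-0.02],[-1,78,-39,0,-0.03],[-1,106,-53,0,-0.047],[-1,134,-67,0,-0.047],[-1,162,-81,0,-0.047],[-1,190,-95,0,-0.047],[-1,214,-107,0,-0.047],[-1,232,-116,0,-0.047],[-1,243,-121,0,-0.047],[-1,247.6,-123.6,0,-0.047]]'; python3 -m crank '[[-1,0,0,8,0],[-1,0,0,24,0],[-1,0,0,42,0],[-1,0,0,58,0],[-1,0,0,70,0],[-1,0,0,78,0],[-1,0,0,82,0],[-1,0,0,82,0],[-1,0,0,82,0]]'; python3 s.py
python3 - <<'E'
from h import *
C=cam("wrist"); p,d=vision.read_camera("wrist"); cv2.imwrite("pics/w9.png",p[:,:,::-1])
t,d2=vision.read_camera("top"); cv2.imwrite("pics/t9.png",cv2.resize(t[205:295,110:260],(750,450),interpolation=0)[:,:,::-1])
E
```

```text
time: 25.22
tool_pos: [0.3314, 0.3151, 0.2826]
tool_rot: [-3.14, 0.0, 1.61]
contact_force: [0.8, 0.3, -0.6]
opening: 0.0099
grip_force: 25.0
time: 25.97
tool_pos: [0.3331, 0.3133, 0.2014]
tool_rot: [3.141, 0.0, 1.607]
contact_force: [0.4, 0.0, -0.4]
opening: 0.01
grip_force: 25.0
t 25.97 pos mm [333.1 313.3 201.4] rot [3.1415e+00 1.0000e-04 1.6074e+00] F [ 0.4  0.  -0.4] open mm 10.0 grip 25.0
```

View pics/t9.png

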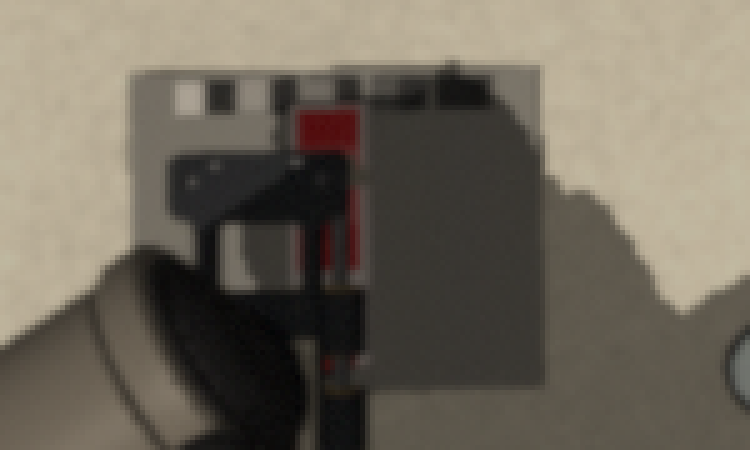

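The holder is over the middle of the board: its column centre is at 330 against the board's 339, with parallax accounting for the gap. I'll set it down.

```bash
python3 -m crank '[[-1,0,0,3,0],[-1,0,0,5,0],[-1,0,0,6,0],[-1,0,0,6,0]]'>/dev/null; python3 s.py; for i in 1 2 3 4 5; do python3 -m crank '[[-1,0,0,0.5,0],[-1,0,0,0.5,0]]' >/dev/null; python3 s.py; done
```

```text
t 26.40 pos mm [332.8 313.5 195.1] rot [-3.1414e+00  2.0000e-04  1.6079e+00] F [-0.3  0.1 -1.6] open mm 9.9 grip 25.0
t 26.57 pos mm [332.8 313.5 194.8] rot [3.1416e+00 1.0000e-04 1.6079e+00] F [-0.2 -1.  -1.3] open mm 9.8 grip 25.0
t 26.73 pos mm [332.9 313.5 194.2] rot [3.1415e+00 1.0000e-04 1.6078e+00] F [ 0.3 -0.7 -0.6] open mm 10.0 grip 25.0
t 26.90 pos mm [332.9 313.5 193.8] rot [ 3.1414 -0.      1.6078] F [-0.5  0.  -0.6] open mm 9.6 grip 25.0
t 27.07 pos mm [332.8 313.5 193.8] rot [ 3.1412e+00 -1.0000e-04  1.6079e+00] F [-1.  -1.1  7.2] open mm 9.7 grip 25.0
t 27.23 pos mm [332.8 313.5 193.8] rot [ 3.1410e+00 -2.0000e-04  1.6079e+00] F [-2.5 -1.9 13. ] open mm 9.9 grip 25.0
```

```bash
python3 -m crank '[[-1,0,0,-1,0],[-0.8,0,0,-1,0],[-0.6,0,0,-1,0],[-0.4,0,0,-1,0],[-0.4,0,0,-1,0],[-0.4,0,0,-12,0],[-0.4,0,0,-40,0],[-0.4,0,0,-75,0],[-0.4,-15,6,-100,0],[-0.4,-45,18,-100,0],[-0.4,-80,31,-100,0],[-0.4,-116,45,-100,0]]';  python3 -m crank '[[-0.3,-36,14,0,0],[-0.3,-72,28,0,0],[-0.3,-108,42,0,0],[-0.3,-144,56,0,0],[-0.3,-180,70,0,0.01],[-0.3,-216,84,0,0.03],[-0.3,-252,98,0,0.05],[-0.3,-288,111,0,0.069],[-0.3,-324,125,0,0.069],[-0.3,-360,139,0,0.069],[-0.3,-396,153,0,0.069],[-0.3,-430,166,0,0.069]]'; python3 s.py
python3 - <<'E'
from h import *
C=cam("wrist"); p,d=vision.read_camera("wrist")
t,d2=vision.read_camera("top"); cv2.imwrite("pics/t10.png",np.vstack([cv2.resize(t[115:295,110:370],(780,540),interpolation=0)])[:,:,::-1])
E
```

```text
time: 28.23
tool_pos: [0.3822, 0.1984, 0.2933]
tool_rot: [3.14, -0.0, 1.61]
contact_force: [0.5, 0.3, -0.1]
opening: 0.0279
grip_force: 0.0
time: 29.23
tool_pos: [0.5643, -0.2265, 0.2925]
tool_rot: [-3.141, 0.0, 1.538]
contact_force: [2.0, 1.2, -0.5]
opening: 0.0322
grip_force: 0.0
t 29.23 pos mm [ 564.3 -226.5  292.5] rot [-3.1414e+00  1.0000e-04  1.5382e+00] F [ 2.   1.2 -0.5] open mm 32.2 grip 0.0
```

View pics/t10.png

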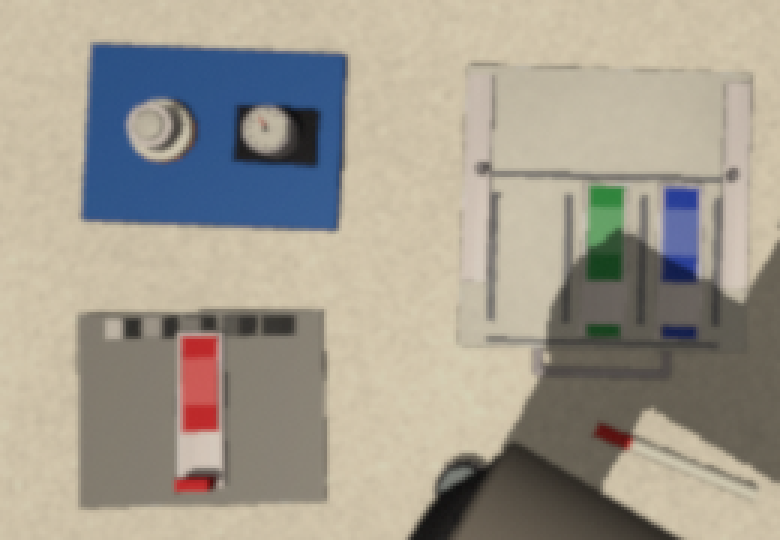

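The red holder lies flat in the board's middle, around (200,412). The blue and green holders are undisturbed. Now back to the mask.

```bash
python3 -m crank '[[-0.3,-30,15,0,0],[-0.3,-60,29,0,0],[-0.3,-82,40,10,0],[-0.3,-93,45,30,0],[-0.3,-95,45.5,50,0],[-0.3,-95,45.5,58,0],[-0.3,-95,45.5,60,0],[-0.3,-95,45.5,60,0],[-0.3,-95,45.5,60,0]]'; python3 s.py
python3 - <<'E'
from h import *
np.set_printoptions(precision=4,suppress=True)
C=cam("wrist"); p,d=vision.read_camera("wrist"); cv2.imwrite("pics/w11.png",p[:,:,::-1]); P=cloud("wrist",C,d); z=P[...,2]
m=near(P,.6074,-.3247,.035)&(z>.040)&(z<.055); print(m.sum(), np.nanmin(P[m],0),np.nanmax(P[m],0),cv2.minAreaRect(P[m][:,:2].astype(np.float32)))
H,S,V=hsv(p); m=(H>8)&(H<28)&(S>90)&(z<.02)&near(P,.61,-.228,.03); print("ring",m.sum(),plane("wrist",cv2.minEnclosingCircle(np.argwhere(m)[:,::-1].astype(np.float32))[0],.008,C))
E
```

```text
time: 30.08
tool_pos: [0.6067, -0.3201, 0.234]
tool_rot: [3.14, 0.001, 1.54]
contact_force: [-0.0, 0.0, -0.4]
opening: 0.032
grip_force: 0.0
t 30.08 pos mm [ 606.7 -320.1  234. ] rot [3.1404e+00 7.0000e-04 1.5396e+00] F [-0.   0.  -0.4] open mm 32.0 grip 0.0
1347 [ 0.6007 -0.3442  0.04  ] [ 0.6137 -0.2986  0.0483] ((0.60749351978302, -0.3213018774986267), (0.04547230154275894, 0.011813269928097725), 87.76252746582031)
ring 324 [[ 0.6103 -0.2281  0.008 ]]
```

```bash
python3 -m crank '[[-0.3,-4.6,0.8,10,0],[-0.3,-4.6,0.8,24,0],[-0.3,-4.6,0.8,35,0],[-0.3,-4.6,0.8,40,0],[-0.3,-4.6,0.8,41.5,0],[-0.5,-4.6,0.8,41.5,0],[-0.6,-4.6,0.8,41.5,0],[-1,-4.6,0.8,41.5,0],[-1,-4.6,0.8,41.5,0],[-1,-4.6,0.8,41.5,0],[-1,-4.6,0.8,41.5,0]]' 45; python3 s.py
```

```text
time: 31.05
tool_pos: [0.6072, -0.3255, 0.1921]
tool_rot: [3.14, 0.001, 1.539]
contact_force: [0.6, 0.5, 2.7]
opening: 0.0119
grip_force: 45.0
t 31.05 pos mm [ 607.2 -325.5  192.1] rot [3.1403e+00 9.0000e-04 1.5388e+00] F [0.6 0.5 2.7] open mm 11.9 grip 45.0
```

```bash
python3 -m crank '[[-1,0,0,-2,0],[-1,0,0,-8,0],[-1,0,0,-18,0],[-1,0,0,-32,0],[-1,0,0,-48,0],[-1,0,0,-64,0],[-1,0,0,-80,0],[-1,0,0,-94,0],[-1,0,0,-103,0],[-1,4,0,-105,0],[-1,14,-2,-105,0],[-1,30,-4,-105,0]]';  python3 -m crank '[[-1,22,-3,0,0],[-1,50,-6,0,-0.005],[-1,82,-11,0,-0.01],[-1,115,-15,0,-0.015],[-1,148,-19,0,-0.022],[-1,180,-23,0,-0.022],[-1,212,-28,0,-0.022],[-1,242,-32,0,-0.022],[-1,266,-35,0,-0.022],[-1,284,-37,0,-0.022],[-1,294,-39,0,-0.022],[-1,297.8,-39.1,0,-0.022]]'; python3 -m crank '[[-1,0,0,0,0],[-1,0,0,3,0],[-1,0,0,10,0],[-1,0,0,18,0],[-1,0,0,26,0],[-1,0,0,33,0],[-1,0,0,38,0],[-1,0,0,40,0],[-1,0,0,40,0],[-1,0,0,40,0]]'; python3 s.py
python3 - <<'E'
from h import *
np.set_printoptions(precision=4,suppress=True)
C=cam("wrist"); p,d=vision.read_camera("wrist"); cv2.imwrite("pics/w12.png",p[:,:,::-1])
E
```

```text
time: 32.05
tool_pos: [0.6033, -0.2953, 0.2954]
tool_rot: [-3.14, -0.0, 1.537]
contact_force: [0.5, 1.2, -4.4]
opening: 0.0116
grip_force: 45.0
time: 33.05
tool_pos: [0.5735, 0.0057, 0.2955]
tool_rot: [-3.139, -0.0, 1.563]
contact_force: [0.6, 0.1, -3.4]
opening: 0.0115
grip_force: 45.0
time: 33.88
tool_pos: [0.5745, 0.0036, 0.2563]
tool_rot: [3.141, 0.0, 1.561]
contact_force: [0.4, -0.0, -4.1]
opening: 0.0116
grip_force: 45.0
t 33.88 pos mm [574.5   3.6 256.3] rot [3.1414e+00 1.0000e-04 1.5608e+00] F [ 0.4 -0.  -4.1] open mm 11.6 grip 45.0
```

View pics/w12.png

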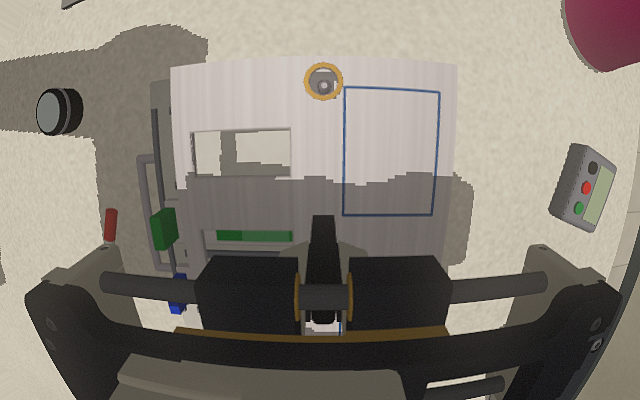

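The pin shows through the ring at (323,84), and the TCP matches the original grasp pose. Lowering.

```bash
python3 -m crank '[[-1,0,0,4,0],[-1,0,0,8,0],[-1,0,0,12,0],[-1,0,0,15,0],[-1,0,0,18,0],[-1,0,0,20,0],[-1,0,0,22,0],[-1,0,0,24,0],[-1,0,0,24,0]]' >/dev/null; python3 s.py;  python3 -m crank '[[-1,0,0,2,0],[-1,0,0,4,0],[-1,0,0,6,0],[-1,0,0,8,0],[-1,0,0,10,0],[-1,0,0,12,0],[-1,0,0,13,0],[-1,0,0,13,0]]' >/dev/null; python3 s.py; for i in 1 2 3 4; do python3 -m crank '[[-1,0,0,0.6,0],[-1,0,0,0.6,0]]' >/dev/null; python3 s.py; done
```

```text
t 34.68 pos mm [574.3   3.7 231.9] rot [-3.141   0.      1.5608] F [-0.7  0.7 -3.6] open mm 11.9 grip 45.0
t 35.35 pos mm [574.3   3.7 219. ] rot [-3.141   0.      1.5608] F [ 0.   0.2 -3. ] open mm 11.4 grip 45.0
t 35.52 pos mm [574.4   3.7 218.7] rot [3.1415e+00 1.0000e-04 1.5608e+00] F [-0.3 -0.7 -3.8] open mm 11.5 grip 45.0
t 35.68 pos mm [574.4   3.7 218.1] rot [3.1415e+00 1.0000e-04 1.5608e+00] F [ 0.2 -0.5 -3.8] open mm 11.6 grip 45.0
t 35.85 pos mm [574.4   3.7 217.4] rot [-3.1415e+00  1.0000e-04  1.5607e+00] F [ 0.4 -0.4 -4. ] open mm 11.8 grip 45.0
t 36.02 pos mm [574.4   3.7 217.1] rot [3.1414e+00 1.0000e-04 1.5608e+00] F [-1.  -0.3 -2. ] open mm 11.4 grip 45.0
```

```bash
python3 -m crank '[[-1,0,0,0.6,0],[-1,0,0,0.6,0]]' >/dev/null; python3 s.py; python3 -m crank '[[-1,0,0,-0.3,0],[-0.7,0,0,-0.3,0],[-0.5,0,0,-0.3,0],[-0.3,0,0,-0.3,0],[-0.3,0,0,-0.3,0],[-0.3,0,0,-12,0],[-0.3,0,0,-40,0],[-0.2,8,0,-70,0],[-0.1,30,2,-90,0],[0,65,4,-90,0],[0.1,102,7,-90,0],[0.2,140,10,-90,0]]'; python3 -m crank '[[0.2,38,3,0,0],[0.2,76,6,0,0],[0.2,112,8,0,0],[0.2,145,10,0,0],[0.2,172,12,0,0],[0.2,192,14,5,0],[0.2,203,14.5,20,0],[0.2,205.7,14.5,40,0],[0.2,205.7,14.5,58,0],[0.2,205.7,14.5,65,0],[0.2,205.7,14.5,65,0],[0.2,205.7,14.5,65,0]]'; python3 s.py
python3 - <<'E'
from h import *
np.set_printoptions(precision=4,suppress=True)
C=cam("wrist"); p,d=vision.read_camera("wrist"); P=cloud("wrist",C,d); z=P[...,2]
m=near(P,.602,.349,.03)&(z>.02)&(z<.032); print(m.sum(),cv2.minEnclosingCircle(P[m][:,:2].astype(np.float32)))
m=near(P,.602,.349,.025)&(z>.05)&(z<.0565); print(m.sum(),cv2.minEnclosingCircle(P[m][:,:2].astype(np.float32)))
E
```

```text
t 36.18 pos mm [574.4   3.7 217. ] rot [3.1411e+00 2.0000e-04 1.5609e+00] F [-3.4 -0.1  4. ] open mm 11.9 grip 45.0
time: 37.18
tool_pos: [0.5859, 0.1446, 0.307]
tool_rot: [3.14, -0.0, 1.559]
contact_force: [0.7, -0.3, 0.4]
opening: 0.0522
grip_force: 0.0
time: 38.18
tool_pos: [0.6026, 0.3485, 0.241]
tool_rot: [-3.141, 0.001, 1.56]
contact_force: [-0.5, -0.3, 0.5]
opening: 0.0551
grip_force: 0.0
t 38.18 pos mm [602.6 348.5 241. ] rot [-3.1410e+00  5.0000e-04  1.5601e+00] F [-0.5 -0.3  0.5] open mm 55.1 grip 0.0
1457 ((0.6021109819412231, 0.3501257598400116), 0.024166490882635117)
1407 ((0.6021394729614258, 0.3492262661457062), 0.01731862500309944)
```

```bash
python3 -m crank '[[0.2,0.6,-0.3,8,0],[0.1,0.6,-0.3,18,0],[0,0.6,-0.3,27,0],[0,0.6,-0.3,31,0],[0,0.6,-0.3,32.3,0],[-0.1,0.6,-0.3,32.3,0],[-0.25,0.6,-0.3,32.3,0],[-1,0.6,-0.3,32.3,0],[-1,0.6,-0.3,32.3,0],[-1,0.6,-0.3,32.3,0],[-1,0.6,-0.3,32.3,0]]' 20; python3 s.py
```

```text
time: 39.15
tool_pos: [0.6022, 0.3498, 0.2094]
tool_rot: [3.141, -0.0, 1.561]
contact_force: [0.7, -0.4, -0.1]
opening: 0.0332
grip_force: 20.0
t 39.15 pos mm [602.2 349.8 209.4] rot [ 3.1407e+00 -3.0000e-04  1.5608e+00] F [ 0.7 -0.4 -0.1] open mm 33.2 grip 20.0
```

```bash
python3 -m crank '[[-1,0,0,-3,0],[-1,0,0,-12,0],[-1,0,0,-28,0],[-1,0,0,-48,0],[-1,-6,0,-68,0],[-1,-20,1,-85,0],[-1,-42,2,-97,0],[-1,-70,4,-100,0],[-1,-102,5,-100,0],[-1,-136,7,-100,0],[-1,-170,9,-100,0],[-1,-202,11,-100,0]]';  python3 -m crank '[[-1,-28,1,0,0],[-1,-52,3,0,0],[-1,-70,3.5,0,0],[-1,-80,4,10,0],[-1,-83,4,24,0],[-1,-83,4,40,0],[-1,-83,4,54,0],[-1,-83,4,64,0],[-1,-83,4,69,0],[-1,-83,4,71,0],[-1,-83,4,71,0],[-1,-83,4,71,0]]'; python3 s.py
```

```text
time: 40.15
tool_pos: [0.6107, 0.1459, 0.3097]
tool_rot: [3.141, 0.0, 1.561]
contact_force: [1.3, 0.0, -2.1]
opening: 0.0337
grip_force: 20.0
time: 41.15
tool_pos: [0.6145, 0.0648, 0.2386]
tool_rot: [3.14, 0.0, 1.561]
contact_force: [-0.0, -0.4, -1.3]
opening: 0.0338
grip_force: 20.0
t 41.15 pos mm [614.5  64.8 238.6] rot [3.1404e+00 1.0000e-04 1.5611e+00] F [-0.  -0.4 -1.3] open mm 33.8 grip 20.0
```

```bash
python3 -m crank '[[-1,0,0,2,0],[-1,0,0,4,0],[-1,0,0,5,0],[-1,0,0,5,0]]' >/dev/null; python3 s.py; for i in 1 2 3 4; do python3 -m crank '[[-1,0,0,0.6,0],[-1,0,0,0.6,0]]' >/dev/null; python3 s.py; done
```

```text
t 41.48 pos mm [614.1  64.6 232.9] rot [-3.1414e+00  1.0000e-04  1.5608e+00] F [-0.4  0.8 -2.7] open mm 33.6 grip 20.0
t 41.65 pos mm [614.2  64.6 232.4] rot [-3.1416e+00  1.0000e-04  1.5608e+00] F [-0.2 -0.1 -3. ] open mm 33.6 grip 20.0
t 41.82 pos mm [614.2  64.6 232.3] rot [3.1413e+00 2.0000e-04 1.5608e+00] F [-2.3 -0.9  3. ] open mm 33.5 grip 20.0
t 41.98 pos mm [614.2  64.6 232.3] rot [3.1410e+00 2.0000e-04 1.5609e+00] F [-4.5  0.1  6.9] open mm 33.5 grip 20.0
t 42.15 pos mm [614.1  64.6 232.3] rot [3.1407e+00 2.0000e-04 1.5609e+00] F [-4.9 -0.3 10.1] open mm 33.3 grip 20.0
```

```bash
python3 -m crank '[[-1,0,0,-1.4,0],[-0.2,0,0,-1.4,0],[-0.1,0,0,-1.4,0],[0.1,0,0,-1.4,0],[0.2,0,0,-1.4,0],[0.2,0,0,-12,0],[0.2,0,0,-38,0],[0.2,8,0,-68,0],[0.2,30,-2,-75,0],[0.2,65,-5,-75,0],[0.2,100,-8,-75,0],[0.2,135,-11,-75,0]]'; python3 -m crank '[[0.2,30,-2,0,0],[0.2,50,-3,10,0],[0.2,60,-3.8,30,0],[0.2,62.4,-3.8,52,0],[0.2,62.4,-3.8,66,0],[0.2,62.4,-3.8,72,0],[0.2,62.4,-3.8,72,0],[0.2,62.4,-3.8,72,0]]'; python3 s.py
python3 - <<'E'
from h import *
C=cam("wrist"); p,d=vision.read_camera("wrist"); P=cloud("wrist",C,d); z=P[...,2]
m=near(P,.602,.262,.025)&(z>.045)&(z<.056); print(m.sum(),cv2.minEnclosingCircle(P[m][:,:2].astype(np.float32)))
E
```

```text
time: 43.15
tool_pos: [0.6044, 0.2008, 0.307]
tool_rot: [3.14, -0.0, 1.56]
contact_force: [0.2, 0.5, -0.5]
opening: 0.0552
grip_force: 0.0
time: 43.82
tool_pos: [0.6017, 0.262, 0.2344]
tool_rot: [3.141, -0.0, 1.561]
contact_force: [-0.2, 0.5, 0.1]
opening: 0.0551
grip_force: 0.0
t 43.82 pos mm [601.7 262.  234.4] rot [ 3.1407e+00 -2.0000e-04  1.5605e+00] F [-0.2  0.5  0.1] open mm 55.1 grip 0.0
2696 ((0.6013952493667603, 0.2628241777420044), 0.018390493467450142)
```

```bash
python3 -m crank '[[0.2,0,-0.3,8,0],[0.1,0,-0.3,20,0],[0.05,0,-0.3,30,0],[0.05,0,-0.3,34,0],[0.05,0,-0.3,35.2,0],[-0.05,0,-0.3,35.2,0],[-0.2,0,-0.3,35.2,0],[-1,0,-0.3,35.2,0],[-1,0,-0.3,35.2,0],[-1,0,-0.3,35.2,0],[-1,0,-0.3,35.2,0]]' 20; python3 s.py
```

```text
time: 44.78
tool_pos: [0.6012, 0.2622, 0.1988]
tool_rot: [3.141, -0.0, 1.561]
contact_force: [-0.5, 0.1, 0.6]
opening: 0.0356
grip_force: 20.0
t 44.78 pos mm [601.2 262.2 198.8] rot [ 3.1408e+00 -2.0000e-04  1.5608e+00] F [-0.5  0.1  0.6] open mm 35.6 grip 20.0
```

```bash
python3 -m crank '[[-1,0,0,-3,0],[-1,0,0,-12,0],[-1,0,0,-28,0],[-1,0,0,-50,0],[-1,0,0,-72,0],[-1,-6,0,-92,0],[-1,-22,1,-106,0],[-1,-46,2,-110,0],[-1,-78,3,-110,0],[-1,-112,5,-110,0],[-1,-146,6,-110,0],[-1,-180,8,-110,0]]';  python3 -m crank '[[-1,-34,1,0,0],[-1,-68,3,0,0],[-1,-98,4,0,0],[-1,-120,5,0,0],[-1,-132,5.1,0,0],[-1,-136,5.1,8,0],[-1,-136,5.1,24,0],[-1,-136,5.1,44,0],[-1,-136,5.1,62,0],[-1,-136,5.1,74,0],[-1,-136,5.1,80,0],[-1,-136,5.1,80,0]]'; python3 -m crank '[[-1,0,0,0,0],[-1,0,0,0,0]]'; python3 s.py
```

```text
time: 45.78
tool_pos: [0.6067, 0.0797, 0.3088]
tool_rot: [-3.141, 0.0, 1.561]
contact_force: [-0.5, -0.6, -1.0]
opening: 0.0354
grip_force: 20.0
time: 46.78
tool_pos: [0.6106, -0.0532, 0.2268]
tool_rot: [-3.139, -0.001, 1.562]
contact_force: [-0.3, -0.3, -0.7]
opening: 0.0361
grip_force: 20.0
time: 46.95
tool_pos: [0.6114, -0.0538, 0.2295]
tool_rot: [3.14, 0.0, 1.561]
contact_force: [-0.6, 0.2, -1.0]
opening: 0.0354
grip_force: 20.0
t 46.95 pos mm [611.4 -53.8 229.5] rot [3.1397e+00 4.0000e-04 1.5611e+00] F [-0.6  0.2 -1. ] open mm 35.4 grip 20.0
```

```bash
python3 -m crank '[[-1,0,0,2,0],[-1,0,0,4,0],[-1,0,0,5.5,0],[-1,0,0,6,0],[-1,0,0,6,0]]' >/dev/null; python3 s.py; for i in 1 2 3 4; do python3 -m crank '[[-1,0,0,0.6,0],[-1,0,0,0.6,0]]' >/dev/null; python3 s.py; done
```

```text
t 47.37 pos mm [611.  -54.  222.3] rot [-3.1414e+00  1.0000e-04  1.5607e+00] F [ 0.2 -0.7 -1.5] open mm 35.6 grip 20.0
t 47.53 pos mm [611.  -54.  221.8] rot [3.1416e+00 1.0000e-04 1.5607e+00] F [ 0.2 -0.4 -1.1] open mm 35.8 grip 20.0
t 47.70 pos mm [611.  -54.  221.7] rot [3.1413e+00 2.0000e-04 1.5608e+00] F [-0.7 -0.6  2.7] open mm 35.6 grip 20.0
t 47.87 pos mm [611.  -54.  221.7] rot [3.1410e+00 3.0000e-04 1.5609e+00] F [-3.   0.5  8.2] open mm 35.5 grip 20.0
t 48.03 pos mm [611.  -54.  221.7] rot [3.1408e+00 4.0000e-04 1.5609e+00] F [-5.4  0.5 11.8] open mm 35.6 grip 20.0
```

```bash
python3 -m crank '[[-1,0,0,-1.4,0],[-0.2,0,0,-1.4,0],[0,0,0,-1.4,0],[0.2,0,0,-1.4,0],[0.3,0,0,-1.4,0],[0.3,0,0,-12,0],[0.3,0,0,-40,0],[1,0,0,-75,0],[1,-10,-15,-105,0],[1,-25,-35,-123,0],[1,-28.2,-41,-124,-0.01],[1,-28.2,-41,-124,-0.01]]' >/dev/null; python3 -m crank '[[1,0,0,0,0],[1,0,0,0,0],[1,0,0,0,0]]'>/dev/null; python3 s.py
python3 - <<'E'
from h import *
np.set_printoptions(precision=4,suppress=True)
C=cam("wrist"); p,d=vision.read_camera("wrist"); cv2.imwrite("pics/w13.png",p[:,:,::-1]); pickle.dump((C,p,d),open("w13.pkl","wb"))
for f in("w2","w13"):
    C,p,d=pickle.load(open(f+".pkl","rb")); P=cloud("wrist",C,d); z=P[...,2]; H,S,V=hsv(p)
    for nm,x,y,a,b in(("puck",.614,.0635,.045,.056),("barrel",.614,.0635,.074,.079),("dial",.612,-.053,.068,.09)):
        m=near(P,x,y,.03 if nm!="dial" else .025)&(z>a)&(z<b); print(f,nm,np.array(cv2.minEnclosingCircle(P[m][:,:2].astype(np.float32))[0]))
    m=near(P,.612,-.053,.05)&(V<70)&(abs(z-.038)<.004); r=cv2.minAreaRect(P[m][:,:2].astype(np.float32)); print(f,"plate",r)
    for y in(.1,-.09):
        m=near(P,.575,y,.02)&(H>8)&(H<28)&(S>90)&(abs(z-.033)<.006); print(f,"ring",plane("wrist",cv2.minEnclosingCircle(np.argwhere(m)[:,::-1].astype(np.float32))[0],.033,C)[0])
    print(f,"mask z",np.nanmedian(z[near(P,.615,.005,.012)&(z<.06)]),np.nanmedian(z[near(P,.51,.035,.006)&(z<.06)]))
E
```

```text
t 49.28 pos mm [570.1 -81.3 342.6] rot [-3.1395e+00 -7.0000e-04  1.5713e+00] F [-0.1 -0.2 -0.5] open mm 91.7 grip 0.0
w2 puck [0.6142 0.0634]
w2 barrel [0.6143 0.0638]
w2 dial [ 0.6107 -0.0534]
w2 plate ((0.6108088493347168, -0.05404581502079964), (0.06416886299848557, 0.043541740626096725), 87.55532836914062)
w2 ring [0.5755 0.1014 0.033 ]
w2 ring [ 0.5737 -0.0914  0.033 ]
w2 mask z 0.03373445711165579 0.0340789454326581
w13 puck [0.614  0.0632]
w13 barrel [0.6141 0.0637]
w13 dial [ 0.6107 -0.0533]
w13 plate ((0.6108978390693665, -0.05535280331969261), (0.06679549813270569, 0.04420996829867363), 87.8541030883789)
w13 ring [0.575  0.1012 0.033 ]
w13 ring [ 0.5731 -0.0913  0.033 ]
w13 mask z 0.03373867139337261 0.03391925293741327
```

View pics/w13.png

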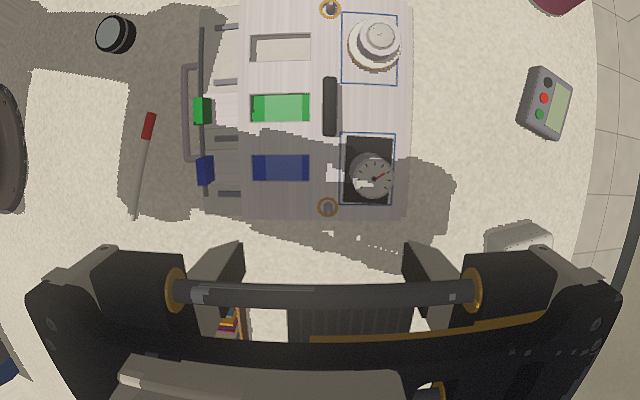

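The final view matches the first. The sensor at (378,40) and thermometer at (372,175) are within 1 mm of their starting spots, the mask is down on its pins, and green and blue are in place with the red nest empty.

```bash
python3 -c "
from cell import ticket; print(ticket.hand_in())"
```

```text
the job is handed in; nothing more can be done
None
```

The job is done and handed in at about 49 s: the red holder lies flat in the middle of the board, the mask is down on its pins the way it was, blue and green are in their nests, and the sensor and thermometer stand within about 1 mm of where they came from.

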